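Brush out the spice jars, reload the rack tier and lid them

ROBOT

A 7-joint arm with a two-finger parallel gripper is mounted at the origin on the work surface. World frame = base frame: x ahead of the robot, y to its left, z up, the work surface at z = 0. Lengths are in m, angles in rad, forces in N, time in s.
With the tool pointing down it reaches from about 0.4 to 0.85 m from the base axis. Payload 4.5 kg.
Tool frame: the origin (TCP) lies at the very end of the fingers, on their centre line; the grasp point (between the pads) lies 19 mm behind it; z points along the fingers, y is the line along which they close (so a half turn about z gives the same grasp; the last joint's range is limited). The gripper opens to 88 mm and grips with 3 to 60 N. Pads are 18 mm wide; open, the fingers measure 123 mm over their backs; the gripper's body (75 mm by 187 mm) begins 45 mm behind the grasp point.
Start: joints at [1.281, 0.689, -0.195, 1.565, 0.157, 0.902, -0.215], TCP at [0.199, -0.593, 0.239] pointing down, gripper open.
Joint ranges: [-3.01, 3.01], [-0.46, 2.08], [-1.47, 1.51], [0.13, 2.56], [-1, 4.14], [0.04, 2.09], [-2.66, 2.66]. Speed limits (rad/s): [2.57, 2.57, 3.14, 3.14, 3.14, 3.14, 3.14].

INTERFACE

Orientations are given as a unit quaternion [x, y, z, w].
In Python, from plant import r gives the robot as it stands. The module is installed in compiled form; this text tells all that it offers.
- The arm moves only by the shell command python3 -m pendant 'ROWS' [FORCE]. ROWS is JSON, one flat list of numbers, 7 for each row, row after row: the opening, from 0 (shut) to 1 (fully open), then the shift along the tool's x, y, z scaled (see below), then the turn, a rotation vector about the tool's x, y, z scaled (see below). A call has 1 to 12 rows; each row is the pose to reach, as a shift and turn from the pose commanded when the call began, along the tool's axes at that moment; what a row does not reach only later rows make up. The controller multiplies each number of a shift by 0.15 m and each number of a turn by pi/2 rad. A row lasts 1/10 s, in which the tool goes at most 50 mm and 8.59 degrees, less where a joint would pass 70% of its speed; a pose out of reach is approached as far as the arm can. A call with a number of a shift or a turn outside -1 to 1 is refused whole. A call with a gripper value outside its range is refused whole. The fingers move at their own pace and stop on an object; FORCE is the grip in N (left out, the last holds). Time passes only in rows, so rows that repeat a pose let the fingers close. It gives the time, the measured TCP pose, the force, the opening and the grip force at its end, in the units of the state.
- r.get_state(): the state, without advancing time (a new reading comes with each control period).
- r.snapshot(name): name is "side" or "top" or "wrist"; returns a dict with "img" (400x640x3 uint8, red, green, blue), "mtx" (3x3 intrinsics, pixels), "k1" (the pictures are not rectified: a ray, as slopes to the right and down, at radius r is drawn at 1 + k1 r^2 times it, then the intrinsics apply), "cam_to_world" (4x4, takes a point from camera to world coordinates). Camera axes: x right, y up, looking along -z (the intrinsics and any distortion apply to the point x, -y, -z); pixel columns grow to the right and rows downward; lengths in m; the calibration is good to about 2 mm. A picture is of the moment at which its call begins. There is no depth.
- r.finish_job(): hands the job in; it is judged then, once.
The state is a dict: "clock": time; "q": joint angles; "qd": joint speeds; "joint_torque": joint torques, N m; "tool_pos": TCP position; "eef_rot": TCP orientation; "contact_force": force on the tool from outside, world axes, zero at the start; "moment": the same for the moment, N m; "opening": opening from 0.0 (shut) to 1.0 (fully open); "finger_force": force on a finger pad.
Only numpy, scipy, OpenCV 4.12 (cv2) and the standard library are available. Lean on these libraries where they do the work, as an engineer would, in place of code of your own. Each camera call takes 0.05 s, during which the arm holds its last target. There are 200 camera calls.

TASK

Take the long bottle brush out of its slotted hanger and, working through the open glass jars from left to right as the robot sees them, brush out each one with two full strokes: down to the bottom, up, and down to the bottom again. Finish with the brush hanging upright in its slot again, well in, and every open jar standing upright on the round black rack tier with the two lidded jars, its whole foot on the tier and closed with one of the loose red lids, sitting level. The glass is thin: press it only lightly with the brush, grip it with about 25 N, knock no jar over and leave the porcelain bowl where it is.

Things in the scene. Friction and masses are not known exactly. Their poses are not given: they have to be found in the camera images.
- brush: bottle brush, 198 mm long, 0.09 kg, rigid, round about its axis; hangs upright, handle up. Origin: the brush tip, centre of the lower end; z runs up to the handle. From the tip: white bristle head 29 mm diameter, 0 to 65 mm; steel neck 10 mm diameter, to 120 mm; black collar 40 mm diameter, to 128 mm; wooden handle 24 mm diameter, to 198 mm.
- brush_collar (a point): point on the brush's axis at the underside of its collar, 120 mm above the tip; the brush hangs by this face.
- hanger: fixed beech bracket for the brush, 190 mm high, 100 mm wide. Origin: on the counter straight below the slot point; z up, its open front is its own -x. A level top plate 12 mm thick reaches from 50 mm in front of to 75 mm behind the slot point. Below: a back wall 55 to 75 mm behind it and a foot plate 12 mm thick, 50 mm in front to 80 mm behind. Nothing stands above the plate.
- hanger_slot (a point): slot point, 190 mm above the counter, where the brush hangs. The slot is 22 mm wide along the hanger's x, open at the front, closed 15 mm behind this point. The neck stands in it, the collar rests on the plate, the head hangs below and cannot pass up through: lift at most 40 mm, then out only forward (-x).
- tier: bottom tier of the rotating rack, taken off the rack: flat black plastic turntable, 290 mm diameter, no lip, its upper face 20 mm above the counter, with a bare central post of 24 mm diameter that ends 80 mm above the counter. Turns stiffly about its vertical axis. Origin: on that axis at counter height.
- jar1: empty open glass jar, upright: outer diameter 64 mm, height 85 mm, wall 3 mm (inner diameter 58 mm), floor 6 mm thick, about 0.22 kg. Origin: centre of its underside, z up along its axis. At the start it stands on the counter; None if absent from this run. The left one of the three places (largest y).
- jar2: empty open glass jar, upright: outer diameter 64 mm, height 85 mm, wall 3 mm (inner diameter 58 mm), floor 6 mm thick, about 0.22 kg. Origin: centre of its underside, z up along its axis. At the start it stands on the counter; None if absent from this run. The middle one of the three places.
- jar3: empty open glass jar, upright: outer diameter 64 mm, height 85 mm, wall 3 mm (inner diameter 58 mm), floor 6 mm thick, about 0.22 kg. Origin: centre of its underside, z up along its axis. At the start it stands on the counter; None if absent from this run. The right one of the three places (smallest y).
- lidded1: full closed glass jar, 64 mm diameter, 119 mm high with its red lid (68 mm diameter, knob on top), 0.35 kg, standing on the tier with its axis about 92 mm from the tier's centre. Origin: centre of its underside. To stay standing on the tier.
- lidded2: second jar just like lidded1, elsewhere on the tier, with its axis about 94 mm from the tier's centre. Origin: centre of its underside. To stay standing on the tier.
- lid1: loose red plastic lid, 44 mm high, 0.04 kg; all alike, any fits any jar. Origin: centre of its underside, z up. From below: round plug 48 mm diameter, 0 to 10 mm, drops loosely into a jar's mouth; flange 68 mm diameter, 10 to 18 mm, which rests on the rim (origin then 75 mm above the jar's underside); round knob 28 mm diameter, 18 to 44 mm, to grip.
- lid2: loose red plastic lid, 44 mm high, 0.04 kg; all alike, any fits any jar. Origin: centre of its underside, z up. From below: round plug 48 mm diameter, 0 to 10 mm, drops loosely into a jar's mouth; flange 68 mm diameter, 10 to 18 mm, which rests on the rim (origin then 75 mm above the jar's underside); round knob 28 mm diameter, 18 to 44 mm, to grip.
- lid3: loose red plastic lid, 44 mm high, 0.04 kg; all alike, any fits any jar. Origin: centre of its underside, z up. From below: round plug 48 mm diameter, 0 to 10 mm, drops loosely into a jar's mouth; flange 68 mm diameter, 10 to 18 mm, which rests on the rim (origin then 75 mm above the jar's underside); round knob 28 mm diameter, 18 to 44 mm, to grip.
- bowl: white porcelain bowl, 140 mm diameter, 55 mm high, on the counter beyond the jars. Origin: centre of its underside. Not to be moved.
There are look-alikes about, which are no part of the job. Leave any purple look-alike of the jar2 alone.

How it is judged:
On the way, in this order (a step that is already met when the one before it is completed fails the run):
1. brush tip down inside the left jar, within 14 mm of its inner floor (z of brush in the frame of jar1 between 0 and 0.02 m and horizontal distance between brush and jar1 below 0.03 m), for 0.05 s.
2. brush tip drawn up at least 45 mm above the inner floor of the left jar (z of brush in the frame of jar1 above 0.051 m).
3. brush tip down a second time inside the left jar, within 14 mm of its inner floor (all of step 1), for 0.05 s.
4. brush tip down inside the middle jar, within 14 mm of its inner floor (z of brush in the frame of jar2 between 0 and 0.02 m and horizontal distance between brush and jar2 below 0.03 m), for 0.05 s.
5. brush tip drawn up at least 45 mm above the inner floor of the middle jar (z of brush in the frame of jar2 above 0.051 m).
6. brush tip down a second time inside the middle jar, within 14 mm of its inner floor (all of step 4), for 0.05 s.
7. brush tip down inside the right jar, within 14 mm of its inner floor (z of brush in the frame of jar3 between 0 and 0.02 m and horizontal distance between brush and jar3 below 0.03 m), for 0.05 s.
8. brush tip drawn up at least 45 mm above the inner floor of the right jar (z of brush in the frame of jar3 above 0.051 m).
9. brush tip down a second time inside the right jar, within 14 mm of its inner floor (all of step 7), for 0.05 s.
At the end, for the whole second after the job is handed in: Brush hangs by its collar in the slot, upright within 0.15 rad, axis 30 mm before to 20 mm behind the slot point. Every open jar and both lidded jars stand on the tier, upright within 0.1 rad, axis under 122 mm from its centre; each open jar has a lid flat on its rim, within 10 mm. All at rest (x of brush in the frame of hanger between -0.03 and 0.02 m and y of brush in the frame of hanger between -0.012 and 0.012 m and z of brush in the frame of hanger between 0.062 and 0.08 m and angle between brush's own z axis and vertical below 0.15 rad and linear speed of each of brush, jar1, jar2, jar3, lidded1, lidded2 below 0.03 m/s and horizontal distance between each of jar1, jar2, jar3, lidded1, lidded2 and tier below 0.122 m and height (world z) of jar1 between 0.015 and 0.027 m and angle between each of jar1, jar2, jar3, lidded1, lidded2's own z axis and vertical below 0.1 rad and height (world z) of jar2 between 0.015 and 0.027 m and height (world z) of jar3 between 0.015 and 0.027 m and height (world z) of lidded1 between 0.015 and 0.027 m and height (world z) of lidded2 between 0.015 and 0.027 m and ((horizontal distance between lid1 and jar1 below 0.01 m and z of lid1 in the frame of jar1 between 0.07 and 0.08 m and angle between the z axis of lid1 and the z axis of jar1, either way round below 0.12 rad) or (horizontal distance between lid2 and jar1 below 0.01 m and z of lid2 in the frame of jar1 between 0.07 and 0.08 m and angle between the z axis of lid2 and the z axis of jar1, either way round below 0.12 rad) or (horizontal distance between lid3 and jar1 below 0.01 m and z of lid3 in the frame of jar1 between 0.07 and 0.08 m and angle between the z axis of lid3 and the z axis of jar1, either way round below 0.12 rad)) and ((horizontal distance between lid1 and jar2 below 0.01 m and z of lid1 in the frame of jar2 between 0.07 and 0.08 m and angle between the z axis of lid1 and the z axis of jar2, either way round below 0.12 rad) or (horizontal distance between lid2 and jar2 below 0.01 m and z of lid2 in the frame of jar2 between 0.07 and 0.08 m and angle between the z axis of lid2 and the z axis of jar2, either way round below 0.12 rad) or (horizontal distance between lid3 and jar2 below 0.01 m and z of lid3 in the frame of jar2 between 0.07 and 0.08 m and angle between the z axis of lid3 and the z axis of jar2, either way round below 0.12 rad)) and ((horizontal distance between lid1 and jar3 below 0.01 m and z of lid1 in the frame of jar3 between 0.07 and 0.08 m and angle between the z axis of lid1 and the z axis of jar3, either way round below 0.12 rad) or (horizontal distance between lid2 and jar3 below 0.01 m and z of lid2 in the frame of jar3 between 0.07 and 0.08 m and angle between the z axis of lid2 and the z axis of jar3, either way round below 0.12 rad) or (horizontal distance between lid3 and jar3 below 0.01 m and z of lid3 in the frame of jar3 between 0.07 and 0.08 m and angle between the z axis of lid3 and the z axis of jar3, either way round below 0.12 rad))); the robot touches nothing.
It fails at once if an open jar pressed with the brush harder than 25 N (contact force between brush and jar1 above 25 N or contact force between brush and jar2 above 25 N or contact force between brush and jar3 above 25 N).
It fails at once if an open jar squeezed or pushed by the fingers harder than 100 N in all (50 N a finger) (contact force between the fingers and jar1 above 100 N or contact force between the fingers and jar2 above 100 N or contact force between the fingers and jar3 above 100 N).
It fails at once if a jar knocked over (tilted more than 0.6 rad) (angle between any of jar1, jar2, jar3, lidded1, lidded2's own z axis and vertical above 0.6 rad).
It fails at once if porcelain bowl shifted more than 30 mm (distance of bowl from where it was at the start of the episode above 0.03 m).
Of jar1, jar2, jar3 only 2 to 3 are there at a start; the rules pass over those that are not, and their reading is None.
At some moment in a run one of jar1, jar2, jar3 may be knocked a few centimetres aside while the robot is not near it.
It also fails if it takes over 210 s, if anything falls off the work surface, if the arm or the gripper's body presses on something with over 40 N, if the wrist force passes 120 N, or if a joint passes its speed limit or range.

## Working session

There is one attempt and no reset: what is moved stays moved. The work goes in short steps, Python scripts to look and compute and a shell command to move; the robot and the scene stay as the last step left them, time stands still between calls to the robot, and variables do not carry over. Pictures are saved under pics/ and viewed, at most 14 in all, crops included, and the job is handed in when it is done.

```bash
mkdir -p pics; cat > h.py <<'E'
import numpy as np, cv2
from plant import r
from scipy.spatial.transform import Rotation as R
def snap(n,f):
    s=r.snapshot(n); cv2.imwrite('pics/'+f+'.png',s['img'][:,:,::-1]); np.savez('pics/'+f+'.npz',mtx=s['mtx'],k1=s['k1'],T=s['cam_to_world']); return s
def ray(f,u,v):
    d=np.load('pics/'+f+'.npz'); K=d['mtx'];k=float(d['k1']);T=d['T']
    x=(u-K[0,2])/K[0,0]; y=(v-K[1,2])/K[1,1]; a,b=x,y
    for _ in range(30):
        q=1+k*(a*a+b*b); a,b=x/q,y/q
    w=T[:3,:3]@np.array([a,-b,-1]); return T[:3,3],w/np.linalg.norm(w)
def atz(f,u,v,z):
    o,d=ray(f,u,v); return o+d*(z-o[2])/d[2]
def tri(*obs):
    A=0;b=0
    for f,u,v in obs:
        o,d=ray(f,u,v); P=np.eye(3)-np.outer(d,d); A=A+P;b=b+P@o
    p=np.linalg.solve(A,b); return p,[np.linalg.norm((np.eye(3)-np.outer(ray(*o)[1],ray(*o)[1]))@(p-ray(*o)[0])) for o in obs]
def proj(f,p):
    d=np.load('pics/'+f+'.npz'); T=d['T'];K=d['mtx'];k=float(d['k1'])
    c=T[:3,:3].T@(np.array(p)-T[:3,3]); a,b=c[0]/-c[2],-c[1]/-c[2]; q=1+k*(a*a+b*b)
    return np.array([K[0,0]*a*q+K[0,2],K[1,1]*b*q+K[1,2]])
def to(p,rot=None):
    s=r.get_state(); Q=R.from_quat(s['eef_rot']); d=Q.inv().apply(np.array(p)-s['tool_pos'])/.15
    out=[np.round(d,3).tolist()]
    if rot is not None: out.append(np.round((Q.inv()*rot).as_rotvec()/(np.pi/2),3).tolist())
    return out
E
python3 - <<'E'
from h import *
for n in('side','top','wrist'):
    s=snap(n,n+'0'); print(n,s['mtx'].round(1).tolist(),s['k1'],s['cam_to_world'].round(3).tolist())
s=r.get_state(); print({k:np.round(v,3).tolist() for k,v in s.items()}); print(R.from_quat(s['eef_rot']).as_matrix().round(3))
a=cv2.imread('pics/side0.png');b=cv2.imread('pics/top0.png')
E
```

```text
side [[366.5, 0.0, 316.9], [0.0, 366.5, 201.4], [0.0, 0.0, 1.0]] -0.08205637460537046 [[0.977, 0.165, -0.134, 0.436], [-0.212, 0.724, -0.657, -0.643], [-0.012, 0.67, 0.742, 0.892], [0.0, 0.0, 0.0, 1.0]]
top [[382.1, 0.0, 317.9], [0.0, 382.1, 207.9], [0.0, 0.0, 1.0]] 0.003422049184780592 [[-0.024, 0.992, -0.124, 0.424], [-1.0, -0.025, -0.007, 0.018], [-0.01, 0.124, 0.992, 1.219], [0.0, 0.0, 0.0, 1.0]]
wrist [[323.5, 0.0, 324.7], [0.0, 323.5, 204.3], [0.0, 0.0, 1.0]] -0.02319466629828998 [[0.318, 0.902, 0.292, 0.275], [-0.948, 0.303, 0.097, -0.567], [-0.001, -0.308, 0.951, 0.384], [0.0, 0.0, 0.0, 1.0]]
{'clock': 0.15, 'q': [1.281, 0.69, -0.195, 1.566, 0.157, 0.903, -0.215], 'qd': [-0.002, -0.001, -0.001, -0.003, 0.001, -0.001, -0.001], 'joint_torque': [-0.002, -52.786, -1.269, -15.359, -0.053, 0.004, 0.0], 'tool_pos': [0.199, -0.592, 0.238], 'eef_rot': [0.987, 0.161, -0.0, -0.001], 'contact_force': [-0.053, 0.078, -0.206], 'moment': [-0.032, -0.002, 0.029], 'finger_force': 0.0, 'opening': 1.003}
[[ 0.948  0.318 -0.001]
 [ 0.318 -0.948  0.001]
 [-0.    -0.001 -1.   ]]
```

View pics/side0.png

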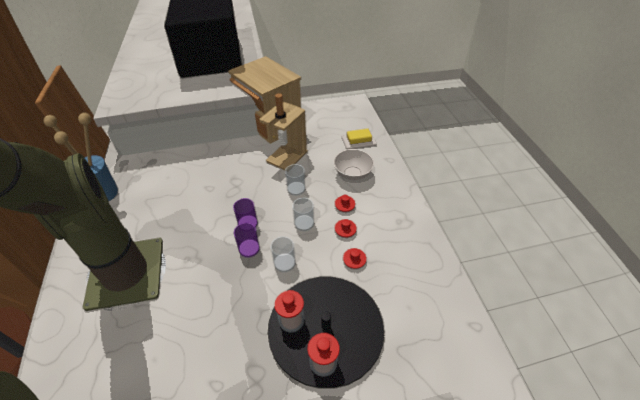

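View pics/top0.png

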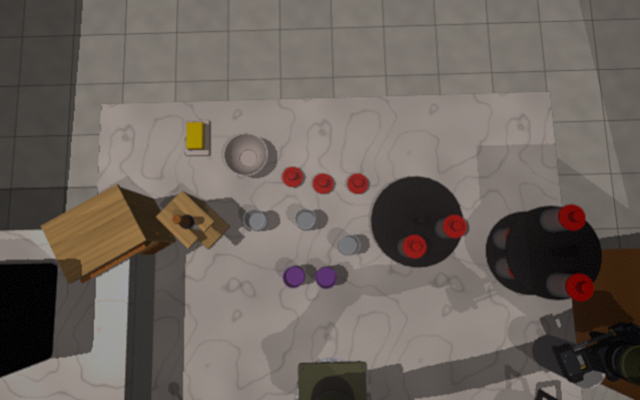

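Side view: the three clear jars are at (296,180), (304,214), (284,255). The two purple look-alikes at (245,215), (247,240) are to be left alone. The brush and slotted hanger are at (281,110); the block behind at (270,80) is a knife-block look-alike. The loose lids are at (345,204), (345,228), (355,259). The tier is at (326,330) with lidded jars (289,305), (323,350). In the top view the dark object at (543,252) is the rest of the rack. Next I'll check crops.

```bash
python3 - <<'E'
import cv2
a=cv2.imread('pics/side0.png')[85:280,225:385];b=cv2.imread('pics/top0.png')[130:300,145:475]
cv2.imwrite('pics/cs.png',cv2.resize(a,None,fx=3,fy=3,interpolation=2)[:600]);cv2.imwrite('pics/ct.png',cv2.resize(b,None,fx=2.4,fy=2.4,interpolation=2))
E
```

```text
(no output)
```

View pics/cs.png

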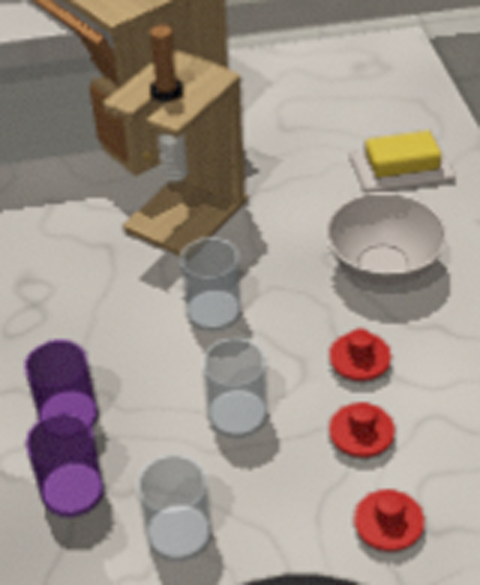

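View pics/ct.png

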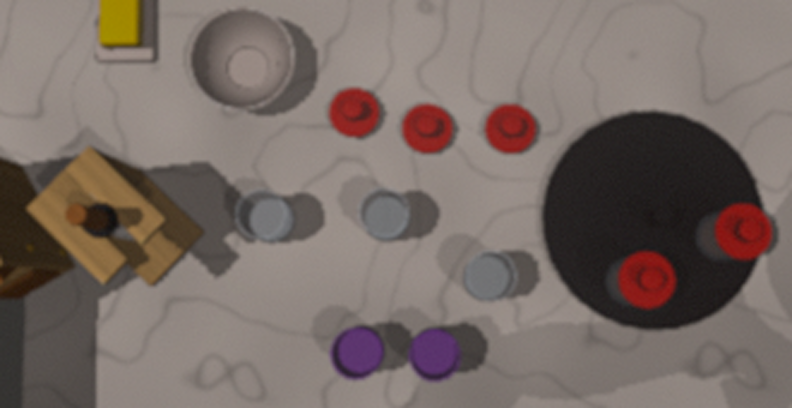

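```bash
cat > m.py <<'E'
from h import *
S=lambda u,v:('side0',225+u/3,85+v/3)
T=lambda u,v:('top0',145+u/2.4,130+v/2.4)
def show(n,a,b):
    p,e=tri(S(*a),T(*b)); print(n,p.round(4),np.round(e,4)[0])
show('jar1f',(213,308),(270,217));show('jar2f',(238,411),(386,215));show('jar3f',(179,530),(488,276))
show('collar',(165,89),(100,220));show('handletop',(160,31),(75,214))
for i,(a,b) in enumerate([((360,357),(354,112)),((362,430),(428,128)),((390,520),(511,128))]): show('lid%d'%(i+1),a,b)
for n,a,b in(('plateL',(106,102),(27,210)),('plateBack',(172,52),(90,147)),('plateR',(240,75),(165,218)),('plateF',(178,128),(108,285))): show(n,a,b)
p,e=tri(('side0',326,330),T(653,220));print('tierc',p,e)
p,e=tri(('side0',326.5,315),T(662,215));print('posttop',p,e)
p,e=tri(('side0',289,298),T(745,228));print('lidded?',p,e)
p,e=tri(('side0',323,343),T(745,228));print('liddedA knob',p,e)
p,e=tri(('side0',289,298),T(650,278));print('liddedB knob',p,e)
print('bowl',atz(*T(243,60),.05),atz(*S(386,235),.05))
E
python3 m.py
```

```text
jar1f [0.5404 0.2203 0.0029] 0.0002
jar2f [0.5392 0.0655 0.0055] 0.0
jar3f [ 0.456  -0.0669  0.0091] 0.0009
collar [0.5245 0.3808 0.1914] 0.0005
handletop [0.5249 0.3816 0.2638] 0.001
lid1 [0.6795 0.1054 0.0105] 0.0009
lid2 [0.6545 0.0067 0.0141] 0.001
lid3 [ 0.6515 -0.1038  0.0154] 0.0012
plateL [0.5031 0.4896 0.1184] 0.0422
plateBack [0.5657 0.3695 0.2503] 0.031
plateR [0.5547 0.2829 0.2638] 0.0376
plateF [0.4937 0.3844 0.1379] 0.0418
tierc [ 0.52460141 -0.28719265  0.0080787 ] [np.float64(0.001124667300252863), np.float64(0.001124667300253104)]
posttop [ 0.52570549 -0.2807067   0.07984698] [np.float64(0.002174858381242554), np.float64(0.002174858381242602)]
lidded? [ 0.46859868 -0.31619076  0.27073007] [np.float64(0.022636675050462577), np.float64(0.022636675050462685)]
liddedA knob [ 0.50077594 -0.36361903  0.13267543] [np.float64(0.00026943137590910597), np.float64(0.00026943137590903186)]
liddedB knob [ 0.44657542 -0.24760912  0.13591482] [np.float64(0.0016606121588509395), np.float64(0.0016606121588509208)]
bowl [0.74338658 0.24691828 0.05      ] [0.74706399 0.24489433 0.05      ]
```

```bash
cat >> m.py <<'E'
print('---')
for n,a,b in(('plate+y',(172,52),(27,210)),('plate+x',(240,75),(90,147)),('plate-y',(178,128),(165,218)),('plate-x',(106,102),(108,285))): show(n,a,b)
print('block',tri(('side0',301,78),('top0',118,186)),tri(('side0',230,72),('top0',41,228)))
E
python3 m.py | sed -n '/---/,$p'
python3 -m pendant '[1,0.907,-0.4,-0.667,0,0,-0.4, 1,0.907,-0.4,-0.667,0,0,-0.794, 1,0.907,-0.4,-0.667,0,0,-0.794, 1,0.907,-0.4,-0.667,0,0,-0.794, 1,0.907,-0.4,-0.667,0,0,-0.794, 1,0.907,-0.4,-0.667,0,0,-0.794, 1,0.907,-0.4,-0.667,0,0,-0.794, 1,0.907,-0.4,-0.667,0,0,-0.794, 1,0.907,-0.4,-0.667,0,0,-0.794, 1,0.907,-0.4,-0.667,0,0,-0.794, 1,0.907,-0.4,-0.667,0,0,-0.794]' 25
python3 -c "
from h import *
s=r.get_state();print(s['q'].round(2) if hasattr(s['q'],'round') else s['q']);print(R.from_quat(s['eef_rot']).as_matrix().round(3))"
```

```text
---
plate+y [0.5418 0.4682 0.1809] 0.0032
plate+x [0.6103 0.3957 0.1862] 0.0016
plate-y [0.5263 0.3076 0.1908] 0.0019
plate-x [0.4548 0.3701 0.1925] 0.004
block (array([0.62609047, 0.5592296 , 0.21386252]), [np.float64(0.003582380899304048), np.float64(0.0035823808993041594)]) (array([0.44531582, 0.75733613, 0.18829738]), [np.float64(0.07249795673357713), np.float64(0.07249795673357717)])
clock: 1.25
tool_pos: [0.3086, -0.4923, 0.3386]
eef_rot: [0.708, 0.707, 0.0, -0.0]
contact_force: [0.4, 0.2, 0.4]
opening: 1.002
finger_force: 0.0
[ 1.26  0.56 -0.56  1.55  0.32  1.12  0.62]
[[ 0.001  1.    -0.   ]
 [ 1.    -0.001  0.   ]
 [ 0.    -0.    -1.   ]]
```

```bash
(python3 -m pendant '[1,1,0.95,0,0,0,0, 1,1,0.95,0,0,0,0, 1,1,0.95,0,0,0,0, 1,1,0.95,0,0,0,0, 1,1,0.95,0,0,0,0]'
python3 -m pendant '[1,1,0,0,0,0,0, 1,1,0,0,0,0,0, 1,1,0,0,0,0,0, 1,1,0,0,0,0,0]'
python3 -m pendant '[1,1,0,0,0,0,0, 1,1,0,0,0,0,0, 1,1,0,0,0,0,0, 1,1,0,0,0,0,0]'
python3 -m pendant '[1,1,0,0,0,0,0, 1,1,0,0,0,0,0, 1,1,0,0,0,0,0, 1,1,0,0,0,0,0]') | grep tool_pos
python3 -c "
from h import *
snap('wrist','w1')"
(python3 -m pendant '[1,1,0,0,0,0,0, 1,1,0,0,0,0,0, 1,1,0,0,0,0,0, 1,1,0,0,0,0,0]'
python3 -m pendant '[1,0.82,0.49,0,0,0,0, 1,0.82,0.49,0,0,0,-0.2, 1,0.82,0.49,0,0,0,-0.3, 1,0.82,0.49,0,0,0,-0.4, 1,0.82,0.49,0,0,0,-0.538, 1,0.82,0.49,0,0,0,-0.538, 1,0.82,0.49,0,0,0,-0.538, 1,0.82,0.49,0,0,0,-0.538, 1,0.82,0.49,0,0,0,-0.538]')
python3 -c "
from h import *
snap('wrist','w2');s=r.get_state();print(np.round(s['q'],2));print(R.from_quat(s['eef_rot']).as_matrix().round(3))
for p in [(.5245,.381,.268),(.5245,.381,.198)]: print(proj('w2',p))
for p in [(.5404,.2203,.085),(.5392,.0655,.085),(.456,-.0669,.085)]: print(proj('w1',p))
"
```

```text
tool_pos: [0.4566, -0.3351, 0.3395]
tool_pos: [0.4515, -0.1851, 0.3397]
tool_pos: [0.4514, -0.0354, 0.3397]
tool_pos: [0.4509, 0.115, 0.3397]
clock: 3.4
tool_pos: [0.4504, 0.2636, 0.3391]
eef_rot: [0.704, 0.71, 0.002, -0.002]
contact_force: [-0.8, -0.5, -0.5]
opening: 1.003
finger_force: 0.0
clock: 4.3
tool_pos: [0.526, 0.3785, 0.3383]
eef_rot: [0.357, 0.934, -0.001, 0.0]
contact_force: [0.1, -0.0, -0.5]
opening: 0.999
finger_force: 0.0
[-0.3   0.72 -0.81  1.33  0.52  1.3  -0.28]
[[-0.745  0.667  0.   ]
 [ 0.667  0.745 -0.001]
 [-0.001 -0.001 -1.   ]]
[325.86203345 213.14477092]
[325.67049462 187.46131522]
[401.547861    79.08438595]
[390.99633865 205.50130673]
[326.02792404 293.02045542]
```

View pics/w2.png

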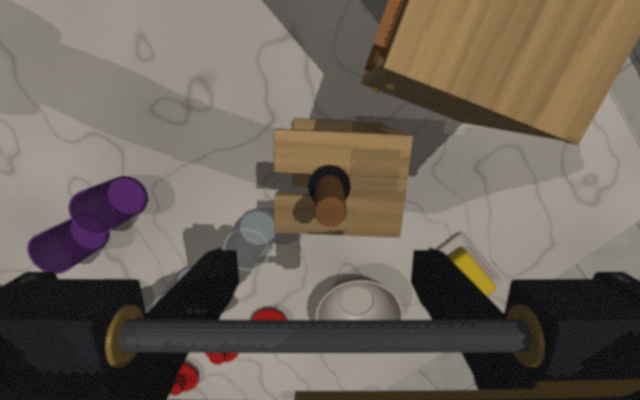

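View pics/w1.png

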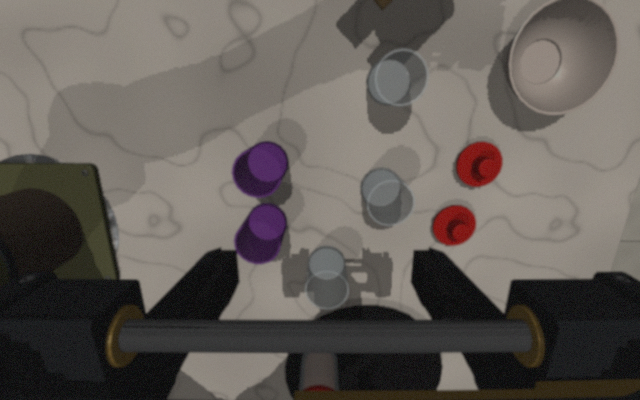

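```bash
cat > m2.py <<'E'
from h import *
S=lambda u,v:('side0',225+u/3,85+v/3)
T=lambda u,v:('top0',145+u/2.4,130+v/2.4)
print('handle',tri(S(160,31),T(75,214),('w2',331,212)))
print('w2',atz('w2',331,212,.268),atz('w2',329,187,.198))
for n,w,s in(('j1',(398,77),(211,259)),('j2',(387,204),(234,361)),('j3',(327,289),(174,482))):
    print(n,atz('w1',*w,.085),atz(*S(*s),.085),tri(('w1',*w),S(*s))[0])
for n,w in(('j1',(390,83)),('j2',(381,187)),('j3',(327,263))): print(n,'floor w1',atz('w1',*w,.003))
print(to((.5255,.383,.218)))
E
python3 m2.py
```

```text
handle (array([0.5258456 , 0.38269181, 0.26307174]), [np.float64(0.00015264030446114374), np.float64(0.0019789120522168665), np.float64(0.0018399894946305574)])
w2 [0.52628964 0.38429176 0.268     ] [0.52620859 0.38356336 0.198     ]
j1 [0.53608184 0.22251421 0.085     ] [0.54126853 0.21309163 0.085     ] [0.54048627 0.22345284 0.07461701]
j2 [0.53382469 0.06750172 0.085     ] [0.53803224 0.06452231 0.085     ] [0.53642777 0.06660834 0.08211184]
j3 [ 0.45730068 -0.06028016  0.085     ] [ 0.45858588 -0.06545284  0.085     ] [ 0.45803194 -0.06271942  0.08117606]
j1 floor w1 [0.54298001 0.22019564 0.003     ]
j2 floor w1 [0.53974051 0.06904013 0.003     ]
j3 floor w1 [ 0.45811534 -0.06252162  0.003     ]
[[0.019, 0.02, 0.803]]
```

```bash
python3 -m pendant '[1,0.019,0.02,0.3,0,0,0, 1,0.019,0.02,0.6,0,0,0, 1,0.019,0.02,0.8,0,0,0, 1,0.019,0.02,0.8,0,0,0, 0.1,0.019,0.02,0.8,0,0,0, 0.1,0.019,0.02,0.8,0,0,0, 0.1,0.019,0.02,0.8,0,0,0, 0.1,0.019,0.02,0.8,0,0,0, 0.1,0.019,0.02,0.8,0,0,0, 0.1,0.019,0.02,0.8,0,0,0, 0.1,0.019,0.02,0.8,0,0,0]' 30
python3 -m pendant '[0.1,0,0,0,0,0,0, 0.1,0,0,0,0,0,0, 0.1,0,0,0,0,0,0, 0.1,0,0,0,0,0,0]'
```

```text
clock: 5.45
tool_pos: [0.5245, 0.3848, 0.2189]
eef_rot: [0.355, 0.935, -0.0, 0.0]
contact_force: [0.1, 0.2, -0.3]
opening: 0.39
finger_force: 0.0
clock: 5.85
tool_pos: [0.5244, 0.3849, 0.2187]
eef_rot: [0.355, 0.935, -0.0, 0.0]
contact_force: [1.0, -0.0, -0.6]
opening: 0.264
finger_force: 30.0
```

```bash
python3 -m pendant '[0.1,0,0,-0.07,0,0,0, 0.1,0,0,-0.14,0,0,0, 0.1,0,0,-0.14,0,0,0]'
python3 -m pendant '[0.1,0,-0.05,0,0,0,0, 0.1,0,-0.15,0,0,0,0, 0.1,0,-0.3,0,0,0,0, 0.1,0,-0.45,0,0,0,0, 0.1,0,-0.6,0,0,0,0, 0.1,0,-0.75,0,0,0,0, 0.1,0,-0.87,0,0,0,0, 0.1,0,-0.87,0,0,0,0, 0.1,0,-0.87,0,0,0,0]'
python3 - <<'E'
from h import *
snap('side','s3')
s=r.get_state();Q=R.from_quat(s['eef_rot'])
y=Q.as_matrix()[:,1]; rot=R.from_matrix(np.array([[0,1,0],[1,0,0],[0,0,-1]]).T)
print(to((.54,.22,.262),rot))
E
python3 -c "
import cv2;a=cv2.imread('pics/s3.png')[60:260,200:400];cv2.imwrite('pics/s3c.png',cv2.resize(a,None,fx=3,fy=3,interpolation=2))"
```

```text
clock: 6.15
tool_pos: [0.525, 0.386, 0.242]
eef_rot: [0.355, 0.935, 0.002, 0.001]
contact_force: [-0.4, -0.0, -1.1]
opening: 0.263
finger_force: 30.0
clock: 7.05
tool_pos: [0.438, 0.287, 0.2399]
eef_rot: [0.355, 0.935, 0.0, 0.0]
contact_force: [0.1, 1.1, -1.3]
opening: 0.262
finger_force: 30.0
[[-0.806, 0.113, -0.147], [0.001, -0.0, 0.538]]
```

View pics/s3c.png

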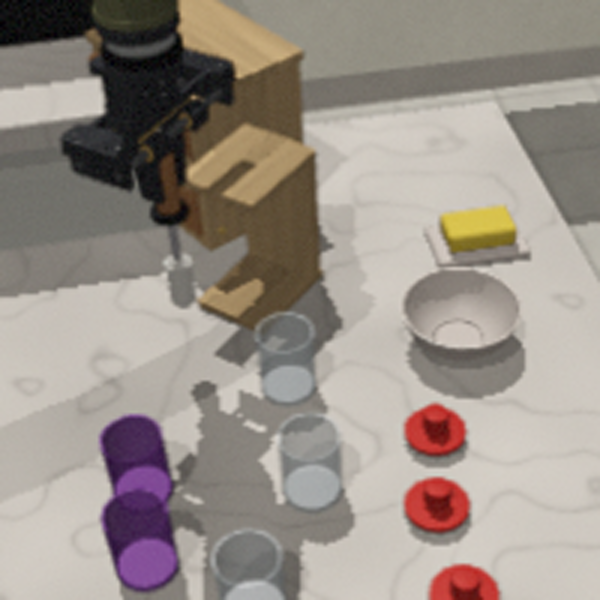

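```bash
python3 -m pendant '[0.1,0,0,-0.147,0,0,0, 0.1,-0.2,0.03,-0.147,0,0,0.05, 0.1,-0.4,0.06,-0.147,0,0,0.14, 0.1,-0.6,0.09,-0.147,0,0,0.23, 0.1,-0.7,0.113,-0.147,0,0,0.32, 0.1,-0.806,0.113,-0.147,0,0,0.41, 0.1,-0.806,0.113,-0.147,0,0,0.5, 0.1,-0.806,0.113,-0.147,0,0,0.538, 0.1,-0.806,0.113,-0.147,0,0,0.538, 0.1,-0.806,0.113,-0.147,0,0,0.538]'
python3 - <<'E'
from h import *
print(to((.54,.22,.161)))
snap('side','s4');snap('wrist','w4')
a=cv2.imread('pics/s4.png')[110:230,240:360];cv2.imwrite('pics/s4c.png',cv2.resize(a,None,fx=4,fy=4,interpolation=2))
E
```

```text
clock: 8.1
tool_pos: [0.5398, 0.2203, 0.2617]
eef_rot: [0.706, 0.708, 0.0, -0.0]
contact_force: [-0.5, 0.8, -0.9]
opening: 0.266
finger_force: 30.0
[[-0.002, 0.001, 0.671]]
```

View pics/s4c.png

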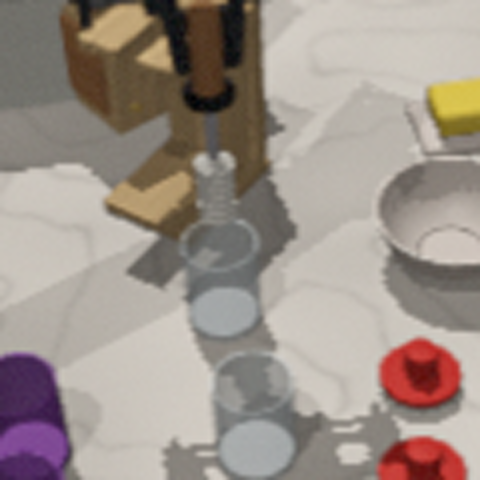

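```bash
python3 -m pendant '[0.1,0,0,0.12,0,0,0, 0.1,0,0,0.24,0,0,0, 0.1,0,0,0.36,0,0,0, 0.1,0,0,0.48,0,0,0, 0.1,0,0,0.6,0,0,0, 0.1,0,0,0.67,0,0,0, 0.1,0,0,0.67,0,0,0, 0.1,0,0,0.67,0,0,0]'
python3 - <<'E'
from h import *
snap('side','s5')
a=cv2.imread('pics/s5.png')[110:230,240:360];cv2.imwrite('pics/s5c.png',cv2.resize(a,None,fx=4,fy=4,interpolation=2))
E
```

```text
clock: 9.0
tool_pos: [0.5398, 0.22, 0.1617]
eef_rot: [0.707, 0.707, 0.0, 0.0]
contact_force: [0.1, 0.3, -0.0]
opening: 0.262
finger_force: 30.0
```

View pics/s5c.png

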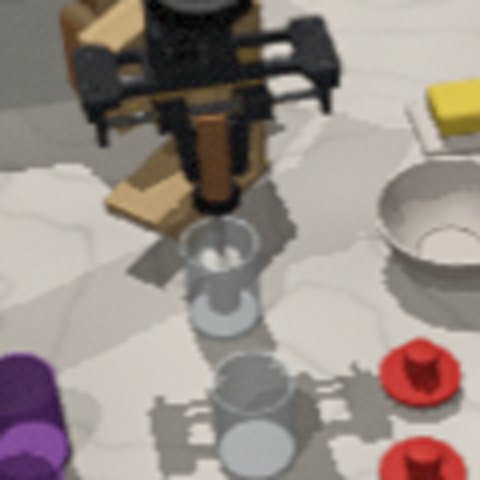

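```bash
(python3 -m pendant '[0.1,0,0,-0.15,0,0,0, 0.1,0,0,-0.3,0,0,0, 0.1,0,0,-0.45,0,0,0, 0.1,0,0,-0.45,0,0,0, 0.1,0,0,-0.3,0,0,0, 0.1,0,0,-0.15,0,0,0, 0.1,0,0,-0.05,0,0,0, 0.1,0,0,0.007,0,0,0, 0.1,0,0,0.007,0,0,0, 0.1,0,0,0.007,0,0,0]'
python3 -m pendant '[0.1,0,0,-0.2,0,0,0, 0.1,0,0,-0.4,0,0,0, 0.1,0,0,-0.55,0,0,0, 0.1,0,0,-0.68,0,0,0, 0.1,0,0,-0.68,0,0,0]')
cat >> h.py <<'E'
def match(f0,f1,c,h=13,s=14):
    a=cv2.imread('pics/'+f0+'.png');b=cv2.imread('pics/'+f1+'.png');u,v=map(int,c)
    t=a[v-h:v+h+1,u-h:u+h+1]; R0=cv2.matchTemplate(b[v-h-s:v+h+s+1,u-h-s:u+h+s+1],t,cv2.TM_CCOEFF_NORMED)
    _,m,_,l=cv2.minMaxLoc(R0); return (l[0]-s,l[1]-s),round(m,2)
E
python3 - <<'E'
from h import *
snap('side','s6')
for n,c in(('j1',(296,180)),('j2',(304,214)),('j3',(284,254)),('l1',(345,204)),('l2',(345,228)),('l3',(355,258)),('A',(323,345)),('B',(289,300))): print(n,match('side0','s6',c))
print(to((.5375,.0675,.262)))
E
```

```text
clock: 10.05
tool_pos: [0.5398, 0.22, 0.1606]
eef_rot: [0.707, 0.707, 0.0, 0.0]
contact_force: [-1.1, 0.1, -0.6]
opening: 0.262
finger_force: 30.0
clock: 10.55
tool_pos: [0.5413, 0.2211, 0.2659]
eef_rot: [0.707, 0.707, 0.004, 0.001]
contact_force: [0.5, 0.6, -1.3]
opening: 0.257
finger_force: 30.0
j1 ((0, 0), 0.96)
j2 ((0, 0), 0.7)
j3 ((0, 0), 0.99)
l1 ((0, 0), 0.97)
l2 ((0, 0), 0.92)
l3 ((0, 0), 0.99)
A ((0, 0), 0.99)
B ((0, 0), 0.84)
[[-1.019, -0.019, 0.011]]
```

```bash
python3 -m pendant '[0.1,-0.2,-0.019,0,0,0,0, 0.1,-0.4,-0.019,0,0,0,0, 0.1,-0.6,-0.019,0,0,0,0, 0.1,-0.8,-0.019,0,0,0,0, 0.1,-1,-0.019,0,0,0,0, 0.1,-1,-0.019,0,0,0,0, 0.1,-1,-0.019,0,0,0,0]'
python3 - <<'E'
from h import *
snap('side','s7')
for n,c in(('j2',(304,218)),('j3',(284,254))): print(n,match('side0','s7',c,h=11))
print(to((.5375,.0665,.161)))
E
```

```text
clock: 11.3
tool_pos: [0.5363, 0.0689, 0.2614]
eef_rot: [0.708, 0.707, -0.001, -0.0]
contact_force: [0.2, 0.3, -1.0]
opening: 0.262
finger_force: 30.0
j2 ((0, 0), 1.0)
j3 ((0, 0), 0.99)
[[-0.026, 0.008, 0.671]]
```

```bash
python3 -m pendant '[0.1,-0.016,0.008,0.12,0,0,0, 0.1,-0.016,0.008,0.24,0,0,0, 0.1,-0.016,0.008,0.36,0,0,0, 0.1,-0.016,0.008,0.48,0,0,0, 0.1,-0.016,0.008,0.6,0,0,0, 0.1,-0.016,0.008,0.67,0,0,0, 0.1,-0.016,0.008,0.67,0,0,0, 0.1,-0.016,0.008,0.67,0,0,0, 0.1,-0.016,0.008,0.67,0,0,0]'
python3 -c "
from h import *
snap('side','s8');print(match('side0','s8',(304,228),h=7),proj('s8',(.5375,.0665,.012)))"
python3 -m pendant '[0.1,0,0,-0.15,0,0,0, 0.1,0,0,-0.3,0,0,0, 0.1,0,0,-0.45,0,0,0, 0.1,0,0,-0.45,0,0,0, 0.1,0,0,-0.3,0,0,0, 0.1,0,0,-0.15,0,0,0, 0.1,0,0,-0.05,0,0,0, 0.1,0,0,0.005,0,0,0, 0.1,0,0,0.005,0,0,0, 0.1,0,0,0.005,0,0,0]'
python3 -m pendant '[0.1,0,0,-0.2,0,0,0, 0.1,0,0,-0.4,0,0,0, 0.1,0,0,-0.55,0,0,0, 0.1,0,0,-0.68,0,0,0, 0.1,0,0,-0.68,0,0,0]'
python3 - <<'E'
from h import *
snap('side','s9')
for n,c in(('j1',(296,180)),('j2',(304,214)),('j3',(284,254)),('l3',(355,258))): print(n,match('side0','s9',c,h=11))
print(to((.4575,-.064,.262)))
E
```

```text
clock: 12.25
tool_pos: [0.5385, 0.0678, 0.1626]
eef_rot: [0.707, 0.707, 0.001, 0.0]
contact_force: [0.1, -0.2, -1.0]
opening: 0.262
finger_force: 30.0
((0, 0), 0.85) [303.65278862 220.53417285]
clock: 13.3
tool_pos: [0.5381, 0.0674, 0.1612]
eef_rot: [0.707, 0.707, 0.0, 0.0]
contact_force: [-0.4, -0.0, -0.5]
opening: 0.26
finger_force: 30.0
clock: 13.8
tool_pos: [0.5399, 0.0681, 0.2663]
eef_rot: [0.707, 0.707, 0.003, 0.002]
contact_force: [0.9, 1.1, -1.6]
opening: 0.264
finger_force: 30.0
j1 ((0, 0), 0.66)
j2 ((0, 0), 0.99)
j3 ((0, 0), 1.0)
l3 ((0, 0), 0.89)
[[-0.877, -0.542, 0.014]]
```

```bash
python3 -m pendant '[0.1,-0.2,-0.12,0.01,0,0,0, 0.1,-0.4,-0.24,0.01,0,0,0, 0.1,-0.6,-0.36,0.01,0,0,0, 0.1,-0.8,-0.48,0.01,0,0,0, 0.1,-0.877,-0.535,0.01,0,0,0, 0.1,-0.877,-0.535,0.01,0,0,0, 0.1,-0.877,-0.535,0.01,0,0,0]'
python3 - <<'E'
from h import *
snap('side','s10')
for n,c in(('j1',(296,180)),('j2',(304,218)),('j3',(284,259)),('l1',(345,204))): print(n,match('side0','s10',c,h=10))
print(to((.4575,-.064,.161)))
E
```

```text
clock: 14.55
tool_pos: [0.458, -0.0637, 0.2612]
eef_rot: [0.707, 0.707, 0.0, -0.0]
contact_force: [0.4, 0.2, -0.8]
opening: 0.267
finger_force: 30.0
j1 ((10, 1), 0.75)
j2 ((0, 0), 0.97)
j3 ((0, 0), 1.0)
l1 ((0, 0), 0.99)
[[-0.007, -0.006, 0.669]]
```

```bash
python3 -m pendant '[0.1,0,0,0.12,0,0,0, 0.1,0,0,0.24,0,0,0, 0.1,0,0,0.36,0,0,0, 0.1,0,0,0.48,0,0,0, 0.1,0,0,0.6,0,0,0, 0.1,0,0,0.67,0,0,0, 0.1,0,0,0.67,0,0,0, 0.1,0,0,0.67,0,0,0, 0.1,0,0,0.67,0,0,0]'
python3 -m pendant '[0.1,0,0,-0.15,0,0,0, 0.1,0,0,-0.3,0,0,0, 0.1,0,0,-0.45,0,0,0, 0.1,0,0,-0.45,0,0,0, 0.1,0,0,-0.3,0,0,0, 0.1,0,0,-0.15,0,0,0, 0.1,0,0,-0.05,0,0,0, 0.1,0,0,0.005,0,0,0, 0.1,0,0,0.005,0,0,0, 0.1,0,0,0.005,0,0,0]'
python3 -m pendant '[0.1,0,0,-0.2,0,0,0, 0.1,0,0,-0.4,0,0,0, 0.1,0,0,-0.55,0,0,0, 0.1,0,0,-0.68,0,0,0, 0.1,0,0,-0.68,0,0,0]'
python3 - <<'E'
from h import *
snap('side','s11')
for n,c in(('j1',(296,180)),('j2',(304,218)),('j3',(284,259)),('l1',(345,204))): print(n,match('side0','s11',c,h=10))
a=cv2.imread('pics/s11.png')[85:280,225:385];cv2.imwrite('pics/s11c.png',cv2.resize(a,None,fx=3,fy=3,interpolation=2))
E
```

```text
clock: 15.5
tool_pos: [0.4584, -0.064, 0.1617]
eef_rot: [0.707, 0.707, 0.001, 0.001]
contact_force: [-0.9, -0.3, -0.9]
opening: 0.262
finger_force: 30.0
clock: 16.5
tool_pos: [0.458, -0.0642, 0.1605]
eef_rot: [0.707, 0.707, 0.0, 0.0]
contact_force: [-0.5, -0.5, -0.1]
opening: 0.263
finger_force: 30.0
clock: 17.0
tool_pos: [0.4596, -0.0642, 0.2651]
eef_rot: [0.707, 0.707, 0.002, 0.003]
contact_force: [-0.2, 0.1, -1.3]
opening: 0.264
finger_force: 30.0
j1 ((11, -1), 0.76)
j2 ((0, 0), 0.97)
j3 ((0, 0), 1.0)
l1 ((0, 0), 0.99)
```

View pics/s11c.png

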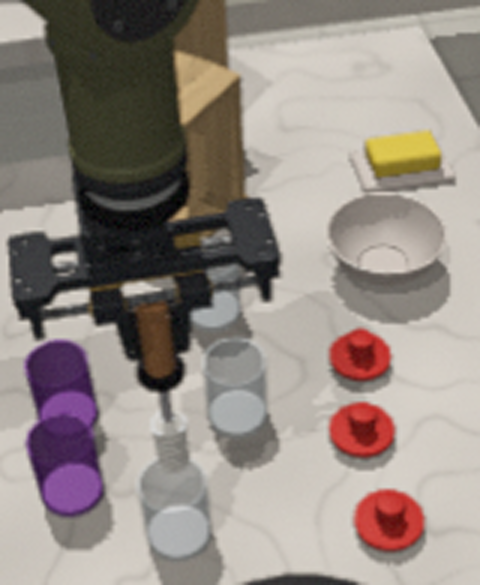

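```bash
(python3 -m pendant '[0.1,0.2,0,0,0,0,0, 0.1,0.4,0,0,0,0,0, 0.1,0.6,0,0,0,0,0, 0.1,0.8,0,0,0,0,0, 0.1,1,0,0,0,0,0, 0.1,1,0,0,0,0,0]'
python3 -m pendant '[0.1,0.2,-0.1,0,0,0,0, 0.1,0.4,-0.14,0,0,0,0, 0.1,0.6,-0.14,0,0,0,0, 0.1,0.8,-0.14,0,0,0,0, 0.1,1,-0.14,0,0,0,0, 0.1,1,-0.14,0,0,0,0]'
python3 -m pendant '[0.1,0.2,0,0,0,0,-0.08, 0.1,0.33,0,0.1,0,0,-0.16, 0.1,0.33,0,0.15,0,0,-0.24, 0.1,0.33,0,0.15,0,0,-0.32, 0.1,0.33,0,0.15,0,0,-0.4, 0.1,0.33,0,0.15,0,0,-0.48, 0.1,0.33,0,0.15,0,0,-0.54, 0.1,0.33,0,0.15,0,0,-0.54, 0.1,0.33,0,0.15,0,0,-0.54]')|tail -7
python3 - <<'E'
from h import *
M=R.from_quat([.355,.935,0,0])
print(to((.438,.287,.240),M),to((.5244,.3849,.240),M))
E
```

```text
finger_force: 30.0
clock: 19.15
tool_pos: [0.4368, 0.2838, 0.239]
eef_rot: [0.355, 0.935, -0.001, -0.0]
contact_force: [0.3, -0.0, -1.7]
opening: 0.259
finger_force: 30.0
[[0.008, 0.021, -0.007], [-0.001, 0.0, -0.0]] [[0.011, 0.892, -0.008], [-0.001, 0.0, -0.0]]
```

```bash
python3 -m pendant '[0.1,0.01,0.15,-0.007,0,0,0, 0.1,0.01,0.3,-0.007,0,0,0, 0.1,0.01,0.45,-0.007,0,0,0, 0.1,0.01,0.6,-0.007,0,0,0, 0.1,0.01,0.75,-0.007,0,0,0, 0.1,0.01,0.885,-0.007,0,0,0, 0.1,0.01,0.885,-0.007,0,0,0, 0.1,0.01,0.885,0.05,0,0,0, 0.1,0.01,0.885,0.1,0,0,0, 0.1,0.01,0.885,0.13,0,0,0, 0.1,0.01,0.885,0.13,0,0,0]'
python3 -m pendant '[0.1,0,0,0,0,0,0, 0.4,0,0,0,0,0,0, 0.4,0,0,0,0,0,0, 0.6,0,0,0,0,0,0, 0.8,0,0,0,0,0,0, 0.8,0,0,0,0,0,0]'
python3 -m pendant '[0.8,0,0,-0.25,0,0,0, 0.8,0,0,-0.5,0,0,0, 0.8,0,0,-0.75,0,0,0, 0.8,0,0,-0.75,0,0,0]'
python3 - <<'E'
from h import *
snap('side','s12');snap('wrist','w12');snap('top','t12')
print(match('wrist0' if 0 else 'w2','w12',(330,200),h=20,s=20), match('top0','t12',(184,221),h=14))
for n,c in(('j1',(296,180)),('j2',(304,214)),('j3',(284,254)),('l1',(345,204)),('l2',(345,228)),('l3',(355,258)),('brush',(280,112))): print(n,match('side0','s12',c))
print(to((.5375,.0675,.262)))
E
```

```text
clock: 20.25
tool_pos: [0.5229, 0.3847, 0.2195]
eef_rot: [0.353, 0.935, -0.001, -0.0]
contact_force: [0.3, -1.0, -0.1]
opening: 0.269
finger_force: 30.0
clock: 20.85
tool_pos: [0.5233, 0.3858, 0.2203]
eef_rot: [0.353, 0.935, 0.0, 0.0]
contact_force: [-0.6, 0.5, -0.5]
opening: 0.649
finger_force: 0.0
clock: 21.25
tool_pos: [0.5243, 0.3886, 0.3387]
eef_rot: [0.354, 0.935, 0.005, 0.002]
contact_force: [-0.6, 1.0, 0.5]
opening: 0.796
finger_force: 0.0
((-7, 9), 0.96) ((-14, -6), 0.49)
j1 ((0, 0), 0.8)
j2 ((0, 0), 0.55)
j3 ((0, 0), 0.57)
l1 ((0, 0), 1.0)
l2 ((0, 0), 1.0)
l3 ((0, 0), 1.0)
brush ((0, 0), 0.93)
[[-1.472, -1.526, 0.47]]
```

```bash
(python3 -m pendant '[1,-0.57,-0.83,0,0,0,0, 1,-0.57,-0.83,0,0,0,0.1, 1,-0.57,-0.83,0,0,0,0.2, 1,-0.57,-0.83,0,0,0,0.3, 1,-0.57,-0.83,0,0,0,0.4, 1,-0.57,-0.83,0,0,0,0.538, 1,-0.57,-0.83,0,0,0,0.538, 1,-0.57,-0.83,0,0,0,0.538, 1,-0.57,-0.83,0,0,0,0.538]'
python3 -m pendant '[1,-1,-0.2,0,0,0,0, 1,-1,-0.2,0,0,0,0, 1,-1,-0.2,0,0,0,0, 1,-1,-0.2,0,0,0,0, 1,-1,-0.2,0,0,0,0]'
python3 -m pendant '[1,-1,0,0,0,0,0, 1,-1,0,0,0,0,0, 1,-1,0,0,0,0,0, 1,-1,0,0,0,0,0, 1,-1,0,0,0,0,0]'
python3 -m pendant '[1,-1,0,0,0,0,0, 1,-1,0,0,0,0,0, 1,-1,0,0,0,0,0, 1,-1,0,0,0,0,0, 1,-1,0,0,0,0,0]'
python3 -m pendant '[1,-0.8,0,0,0,0,0, 1,-0.8,0,0,0,0,0, 1,-0.8,0,0,0,0,0, 1,-0.8,0,0,0,0,0, 1,-0.8,0,0,0,0,0]')|tail -6
python3 - <<'E'
from h import *
snap('side','s13');snap('wrist','w13');snap('top','t13')
for n,c in(('j1',(296,180)),('j2',(304,214)),('j3',(284,254)),('brush',(280,112))): print(n,match('side0','s13',c))
for n,c in(('j1',(257,220)),('j2',(306,220)),('j3',(348,245)),('brush',(184,221))): print(n,match('top0','t13',c))
a=cv2.imread('pics/s13.png')[80:280,225:385];b=cv2.imread('pics/w13.png')
a=cv2.resize(a,None,fx=3,fy=3,interpolation=2)[:600]
b=cv2.resize(b[:,:],(320,200));c=cv2.resize(cv2.imread('pics/t13.png')[130:300,145:475],(320,165));m=np.zeros((600,800,3),np.uint8);m[:,:480]=a;m[:200,480:]=b;m[200:365,480:]=c
cv2.imwrite('pics/m13.png',m)
E
```

```text
clock: 24.3
tool_pos: [0.4788, -0.3304, 0.333]
eef_rot: [0.704, 0.71, 0.001, -0.0]
contact_force: [-0.3, 1.0, 0.7]
opening: 1.004
finger_force: 0.0
j1 ((7, -3), 0.59)
j2 ((14, -14), 0.44)
j3 ((5, -2), 0.3)
brush ((0, -14), 0.32)
j1 ((0, 0), 1.0)
j2 ((0, 0), 0.94)
j3 ((0, 0), 1.0)
brush ((0, 0), 0.98)
```

View pics/m13.png

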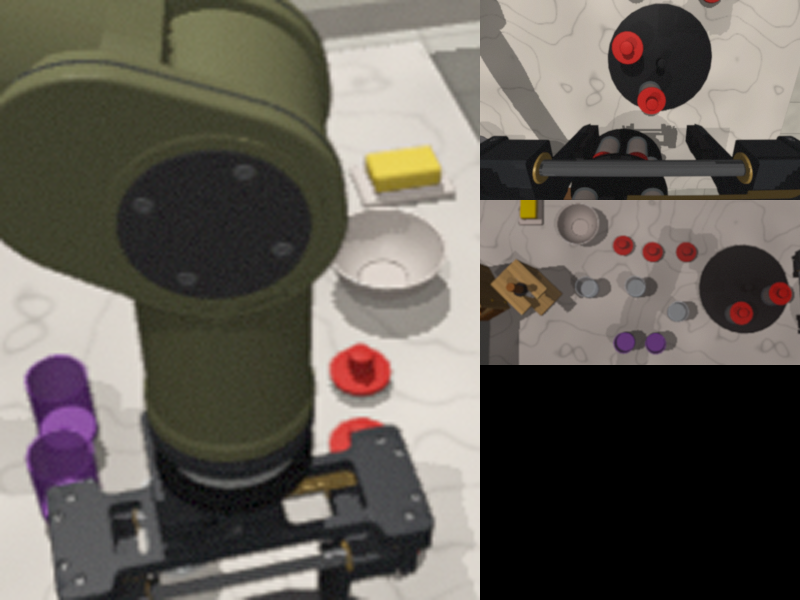

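```bash
python3 - <<'E'
from h import *
from scipy.optimize import least_squares
def fit(f,box):
    g=cv2.imread('pics/'+f+'.png').max(2); m=np.zeros_like(g); u0,v0,u1,v1=box; m[v0:v1,u0:u1]=(g[v0:v1,u0:u1]<58)*255
    m=cv2.morphologyEx(m,cv2.MORPH_OPEN,np.ones((5,5)))
    n,l,st,_=cv2.connectedComponentsWithStats(m); k=1+np.argmax(st[1:,4]); c=max(cv2.findContours((l==k).astype('uint8'),0,1)[0],key=len)[:,0]
    c=np.array([q for q in c if u0+2<q[0]<u1-3 and v0+2<q[1]<v1-3])
    P=np.array([atz(f,*q,.02)[:2] for q in c.astype(float)])
    s=least_squares(lambda x:np.hypot(*(P-x[:2]).T)-x[2],[.525,-.285,.14],loss='soft_l1',f_scale=.002); print(f,len(P),s.x.round(4),s.cost)
fit('w13',(230,0,480,222)); fit('top0',(360,165,470,275)); fit('t13',(360,165,468,275))
fit('side0',(260,270,392,390))
E
```

```text
w13 783 [ 0.5321 -0.2773  0.1366] 0.024008785787601055
top0 281 [ 0.5254 -0.2809  0.1395] 0.00424170679123357
t13 280 [ 0.5258 -0.2807  0.1391] 0.004207863062906923
side0 398 [ 0.5519 -0.2839  0.121 ] 0.017481296492522724
```

```bash
(python3 -m pendant '[1,0.95,-0.07,0,0,0,0, 1,0.95,-0.07,0,0,0,0, 1,0.95,-0.07,0,0,0,0, 1,0.95,-0.07,0,0,0,0, 1,0.95,-0.07,0,0,0,0]'
python3 -m pendant '[1,0.82,-0.07,0.3,0,0,0, 1,0.82,-0.07,0.6,0,0,0, 1,0.82,-0.07,0.95,0,0,0, 1,0.82,-0.07,0.95,0,0,0, 1,0.82,-0.07,0.95,0,0,0, 1,0.82,-0.07,0.95,0,0,0]')|tail -6
python3 - <<'E'
from h import *
M=R.from_matrix(np.array([[0,1,0],[1,0,0],[0,0,-1]]))
print(to((.4575,-.064,.055),M))
snap('wrist','w14');snap('top','t14'); print(match('top0','t14',(348,245)))
a=cv2.imread('pics/w14.png');cv2.imwrite('pics/w14c.png',a)
print(proj('w14',(.4575,-.064,.085)))
E
```

```text
clock: 25.55
tool_pos: [0.4554, -0.0696, 0.1902]
eef_rot: [0.706, 0.708, -0.001, -0.0]
contact_force: [0.3, -1.1, 1.2]
opening: 1.003
finger_force: 0.0
[[0.038, 0.015, 0.902], [-0.001, 0.0, 0.002]]
((-14, -8), 0.64)
[326.89138838 195.73680886]
```

```bash
python3 -m pendant '[1,0.038,0.015,0.2,0,0,0, 1,0.038,0.015,0.4,0,0,0, 1,0.038,0.015,0.6,0,0,0, 1,0.038,0.015,0.8,0,0,0, 1,0.038,0.015,0.9,0,0,0, 1,0.038,0.015,0.9,0,0,0]' 25
python3 -m pendant '[0.8,0,0,0,0,0,0, 0.7,0,0,0,0,0,0, 0.6,0,0,0,0,0,0, 0.6,0,0,0,0,0,0, 0.6,0,0,0,0,0,0, 0.6,0,0,0,0,0,0]' 25
```

```text
clock: 26.25
tool_pos: [0.4584, -0.0646, 0.055]
eef_rot: [0.707, 0.708, -0.0, 0.001]
contact_force: [-0.1, 0.5, 0.2]
opening: 0.999
finger_force: 0.0
clock: 26.85
tool_pos: [0.4574, -0.0638, 0.0564]
eef_rot: [0.706, 0.708, -0.0, 0.001]
contact_force: [-1.7, -0.8, 8.5]
opening: 0.733
finger_force: 25.0
```

```bash
(python3 -m pendant '[0.6,0,0,-0.2,0,0,0, 0.6,0,0,-0.4,0,0,0, 0.6,0,0,-0.7,0,0,0, 0.6,-0.1,0.2,-1,0,0,0, 0.6,-0.3,0.4,-1,0,0,0, 0.6,-0.5,0.6,-1,0,0,0, 0.6,-0.7,0.8,-1,0,0,0, 0.6,-0.9,0.8,-1,0,0,0, 0.6,-0.95,0.8,-1,0,0,0, 0.6,-0.95,0.8,-1,0,0,0]'
python3 -m pendant '[0.6,-0.15,0.1,0,0,0,0.08, 0.6,-0.3,0.13,0,0,0,0.16, 0.6,-0.45,0.13,0,0,0,0.24, 0.6,-0.6,0.13,0,0,0,0.32, 0.6,-0.75,0.13,0,0,0,0.4, 0.6,-0.9,0.13,0,0,0,0.461, 0.6,-0.9,0.13,0,0,0,0.461, 0.6,-0.9,0.13,0,0,0,0.461]')
python3 - <<'E'
from h import *
c=np.cos(np.radians(-41.5));s=np.sin(np.radians(-41.5))
M=R.from_matrix(np.array([[-s,c,0],[c,s,0],[0,0,-1]]))
print(to((.597,-.342,.077),M))
E
```

```text
clock: 27.85
tool_pos: [0.5766, -0.2071, 0.2048]
eef_rot: [0.707, 0.707, -0.001, -0.0]
contact_force: [-0.8, 0.6, -2.5]
opening: 0.73
finger_force: 25.0
clock: 28.65
tool_pos: [0.5977, -0.3379, 0.2052]
eef_rot: [0.91, 0.414, 0.0, -0.001]
contact_force: [-0.6, 0.3, -3.4]
opening: 0.729
finger_force: 25.0
[[-0.025, 0.016, 0.855], [-0.001, -0.001, 0.004]]
```

```bash
python3 -m pendant '[0.6,-0.025,0.016,0.2,0,0,0, 0.6,-0.025,0.016,0.4,0,0,0, 0.6,-0.025,0.016,0.6,0,0,0, 0.6,-0.025,0.016,0.75,0,0,0, 0.6,-0.025,0.016,0.82,0,0,0, 0.6,-0.025,0.016,0.84,0,0,0, 0.6,-0.025,0.016,0.85,0,0,0, 0.6,-0.025,0.016,0.855,0,0,0, 0.6,-0.025,0.016,0.855,0,0,0]'
```

```text
clock: 29.55
tool_pos: [0.5979, -0.3448, 0.0782]
eef_rot: [0.911, 0.412, 0.001, 0.001]
contact_force: [0.1, 0.1, -1.8]
opening: 0.728
finger_force: 25.0
```

```bash
python3 -m pendant '[0.6,0,0,0.005,0,0,0, 0.6,0,0,0.01,0,0,0, 0.6,0,0,0.01,0,0,0]'
python3 -m pendant '[0.75,0,0,0,0,0,0, 0.8,0,0,0,0,0,0, 0.9,0,0,0,0,0,0, 0.9,0,0,0,0,0,0]'
python3 -m pendant '[0.9,0,0,-0.25,0,0,0, 0.9,0,0,-0.5,0,0,0, 0.9,0,0,-0.75,0,0,0, 0.9,0,0,-1,0,0,0, 0.9,0,0,-1,0,0,0]'
python3 - <<'E'
from h import *
M=R.from_matrix(np.array([[0,1,0],[1,0,0],[0,0,-1]]))
print(to((.5375,.0665,.055),M))
E
```

```text
clock: 29.85
tool_pos: [0.5976, -0.3448, 0.0765]
eef_rot: [0.911, 0.412, 0.0, 0.001]
contact_force: [-0.4, 0.8, 3.9]
opening: 0.73
finger_force: 25.0
clock: 30.25
tool_pos: [0.5972, -0.3446, 0.0754]
eef_rot: [0.911, 0.412, 0.0, 0.0]
contact_force: [-0.7, 0.7, 0.1]
opening: 0.9
finger_force: 0.0
clock: 30.75
tool_pos: [0.6006, -0.3456, 0.2318]
eef_rot: [0.911, 0.412, 0.004, 0.004]
contact_force: [0.7, -0.1, -0.2]
opening: 0.898
finger_force: 0.0
[[1.781, -2.143, 1.162], [0.007, 0.0, -0.459]]
```

```bash
python3 - <<'E'
from h import *
snap('top','t15');snap('side','s15')
for n,c in(('j1',(257,220)),('j2',(306,220)),('l1',(292,177)),('l2',(323,183)),('l3',(357,183)),('brush',(184,221))): print(n,match('top0','t15',c))
E
(python3 -m pendant '[1,0.83,-1,0,0,0,-0.08, 1,0.83,-1,0,0,0,-0.459, 1,0.83,-1,0,0,0,-0.459, 1,0.83,-1,0,0,0,-0.459, 1,0.83,-1,0,0,0,-0.459, 1,0.83,-1,0,0,0,-0.459, 1,0.83,-1,0,0,0,-0.459]'
python3 -m pendant '[1,0.75,-0.1,0,0,0,0, 1,0.75,-0.1,0,0,0,0, 1,0.75,-0.1,0,0,0,0, 1,0.75,-0.1,0,0,0,0]'
python3 -m pendant '[1,0.7,-0.1,0.1,0,0,0, 1,0.7,-0.1,0.3,0,0,0, 1,0.7,-0.1,0.3,0,0,0, 1,0.7,-0.1,0.3,0,0,0, 1,0.7,-0.1,0.3,0,0,0]')|tail -6
python3 - <<'E'
from h import *
M=R.from_matrix(np.array([[0,1,0],[1,0,0],[0,0,-1]]))
print(to((.5375,.0665,.055),M))
E
```

```text
j1 ((0, 0), 1.0)
j2 ((0, 0), 0.94)
l1 ((0, 0), 1.0)
l2 ((0, 0), 0.98)
l3 ((0, 0), 0.98)
brush ((0, 0), 0.98)
clock: 32.45
tool_pos: [0.5374, 0.0623, 0.1802]
eef_rot: [0.709, 0.706, -0.001, 0.001]
contact_force: [0.2, -0.1, -0.1]
opening: 1.0
finger_force: 0.0
[[0.03, 0.001, 0.835], [-0.0, 0.002, -0.003]]
```

```bash
python3 -m pendant '[1,0.03,0,0.2,0,0,0, 1,0.03,0,0.4,0,0,0, 1,0.03,0,0.6,0,0,0, 1,0.03,0,0.75,0,0,0, 1,0.03,0,0.83,0,0,0, 1,0.03,0,0.83,0,0,0]' 25
python3 -m pendant '[0.8,0,0,0,0,0,0, 0.7,0,0,0,0,0,0, 0.6,0,0,0,0,0,0, 0.6,0,0,0,0,0,0, 0.6,0,0,0,0,0,0, 0.6,0,0,0,0,0,0]' 25
python3 -m pendant '[0.6,0,0,-0.2,0,0,0, 0.6,0,0,-0.4,0,0,0, 0.6,0,0,-0.7,0,0,0, 0.6,-0.1,0.1,-1,0,0,0, 0.6,-0.3,0.2,-1,0,0,0, 0.6,-0.5,0.3,-1,0,0,0, 0.6,-0.7,0.3,-1,0,0,0, 0.6,-0.9,0.3,-1,0,0,0, 0.6,-0.95,0.3,-1,0,0,0, 0.6,-0.95,0.3,-1,0,0,0]'
python3 - <<'E'
from h import *
a=np.radians(25);c=np.cos(a);s=np.sin(a)
M=R.from_matrix(np.array([[-s,c,0],[c,s,0],[0,0,-1]]))
print(to((.611,-.242,.077),M))
E
```

```text
clock: 33.05
tool_pos: [0.5368, 0.0674, 0.0552]
eef_rot: [0.708, 0.706, -0.001, 0.0]
contact_force: [-0.0, -0.3, -0.4]
opening: 1.002
finger_force: 0.0
clock: 33.65
tool_pos: [0.5375, 0.0699, 0.057]
eef_rot: [0.707, 0.707, 0.001, 0.001]
contact_force: [0.5, -1.9, 6.6]
opening: 0.728
finger_force: 25.0
clock: 34.65
tool_pos: [0.5809, -0.0741, 0.2055]
eef_rot: [0.708, 0.706, -0.001, -0.0]
contact_force: [0.3, 0.5, -2.6]
opening: 0.73
finger_force: 25.0
[[-1.118, 0.205, 0.857], [-0.001, 0.0, -0.279]]
```

```bash
python3 -m pendant '[0.6,-0.2,0.05,0,0,0,-0.07, 0.6,-0.4,0.1,0,0,0,-0.14, 0.6,-0.6,0.15,0,0,0,-0.21, 0.6,-0.8,0.2,0,0,0,-0.279, 0.6,-1,0.205,0,0,0,-0.279, 0.6,-1,0.205,0,0,0,-0.279, 0.6,-1,0.205,0,0,0,-0.279]'
python3 - <<'E'
from h import *
a=np.radians(25);c=np.cos(a);s=np.sin(a)
M=R.from_matrix(np.array([[-s,c,0],[c,s,0],[0,0,-1]]))
print(to((.611,-.242,.079),M))
E
```

```text
clock: 35.35
tool_pos: [0.6125, -0.2207, 0.2058]
eef_rot: [0.536, 0.844, 0.001, -0.001]
contact_force: [-0.1, 1.0, -1.9]
opening: 0.727
finger_force: 25.0
[[-0.126, -0.07, 0.845], [0.0, -0.001, 0.002]]
```

```bash
python3 -m pendant '[0.6,-0.126,-0.07,0,0,0,0, 0.6,-0.126,-0.07,0.2,0,0,0, 0.6,-0.126,-0.07,0.4,0,0,0, 0.6,-0.126,-0.07,0.6,0,0,0, 0.6,-0.126,-0.07,0.75,0,0,0, 0.6,-0.126,-0.07,0.82,0,0,0, 0.6,-0.126,-0.07,0.84,0,0,0, 0.6,-0.126,-0.07,0.85,0,0,0, 0.6,-0.126,-0.07,0.855,0,0,0, 0.6,-0.126,-0.07,0.855,0,0,0]'
```

```text
clock: 36.35
tool_pos: [0.6116, -0.2441, 0.0789]
eef_rot: [0.536, 0.844, 0.0, 0.001]
contact_force: [0.4, -0.6, -1.7]
opening: 0.728
finger_force: 25.0
```

```bash
python3 -m pendant '[0.6,0,0,0.005,0,0,0, 0.6,0,0,0.012,0,0,0, 0.6,0,0,0.012,0,0,0]'
python3 -m pendant '[0.75,0,0,0,0,0,0, 0.8,0,0,0,0,0,0, 0.9,0,0,0,0,0,0, 0.9,0,0,0,0,0,0]'
python3 -m pendant '[0.9,0,0,-0.25,0,0,0, 0.9,0,0,-0.5,0,0,0, 0.9,0,0,-0.75,0,0,0, 0.9,0,0,-1,0,0,0, 0.9,0,0,-1,0,0,0]'
python3 - <<'E'
from h import *
snap('top','t16')
for n,c in(('j1',(257,220)),('l1',(292,177)),('l2',(323,183)),('l3',(357,183)),('brush',(184,221))): print(n,match('top0','t16',c))
a=np.radians(-33);c=np.cos(a);s=np.sin(a)
M=R.from_matrix(np.array([[-s,c,0],[c,s,0],[0,0,-1]]))
print(to((.540,.22,.2),M))
E
```

```text
clock: 36.65
tool_pos: [0.6114, -0.2444, 0.0771]
eef_rot: [0.537, 0.844, 0.0, 0.001]
contact_force: [-1.5, 0.5, 4.3]
opening: 0.726
finger_force: 25.0
clock: 37.05
tool_pos: [0.6109, -0.244, 0.0758]
eef_rot: [0.536, 0.844, 0.0, -0.0]
contact_force: [-0.0, -0.2, -0.0]
opening: 0.893
finger_force: 0.0
clock: 37.55
tool_pos: [0.6142, -0.2438, 0.2318]
eef_rot: [0.537, 0.844, 0.002, 0.005]
contact_force: [0.6, 0.5, 0.5]
opening: 0.902
finger_force: 0.0
j1 ((8, -6), 0.83)
l1 ((0, 0), 1.0)
l2 ((0, 0), 0.98)
l3 ((0, 0), 0.98)
brush ((0, 0), 0.98)
[[3.007, 0.874, 0.186], [0.004, 0.001, 0.646]]
```

```bash
python3 - <<'E'
from h import *
snap('side','s16')
print(match('side0','s16',(296,180),h=11,s=25),match('side0','s16',(296,182),h=14,s=25),match('top0','t16',(257,220),h=11,s=22))
a=cv2.imread('pics/s16.png')[130:250,240:390];b=cv2.imread('pics/t16.png')[150:290,180:330]
m=np.zeros((600,800,3),np.uint8);m[:360,:450]=cv2.resize(a,None,fx=3,fy=3,interpolation=2);b=cv2.resize(b,(350,327),interpolation=2);m[:327,450:]=b
c=cv2.imread('pics/t16.png')[170:275,360:480];m[362:572,:240]=cv2.resize(c,(240,210))
c=cv2.imread('pics/s16.png')[260:395,250:400];m[362:597,250:511]=cv2.resize(c,(261,235))
cv2.imwrite('pics/m16.png',m)
E
```

```text
((7, 4), 0.77) ((7, 4), 0.8) ((7, -6), 0.85)
```

View pics/m16.png

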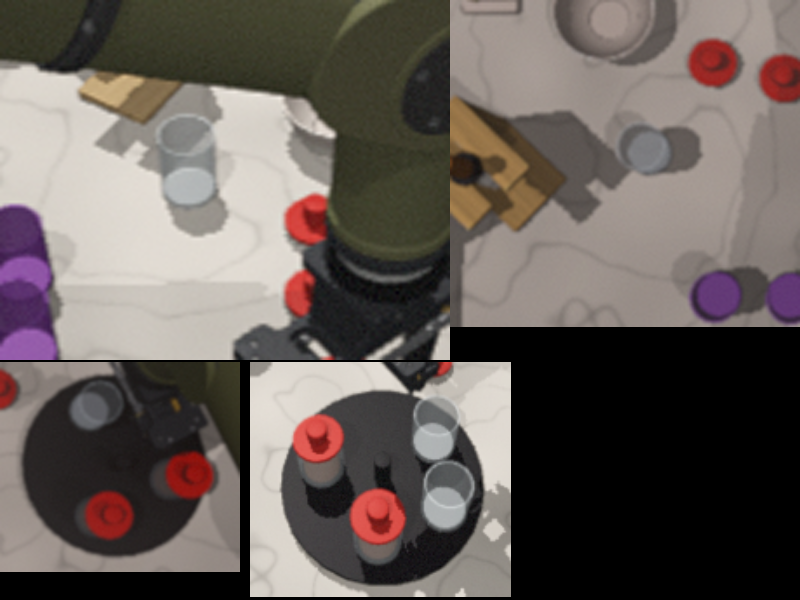

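```bash
python3 - <<'E'
from h import *
print(tri(('s16',303,192.3),('t16',265.3,215.1)),atz('s16',302,174.3,.085))
E
```

```text
(array([0.55845766, 0.19547182, 0.00099475]), [np.float64(0.0011325589377484517), np.float64(0.001132558937748512)]) [0.55959005 0.19474576 0.085     ]
```

```bash
(python3 -m pendant '[1,0.93,0.3,0,0,0,0, 1,0.93,0.3,0,0,0,0, 1,0.93,0.3,0,0,0,0, 1,0.93,0.3,0,0,0,0, 1,0.93,0.3,0,0,0,0]'
python3 -m pendant '[1,0.93,0.3,0,0,0,0, 1,0.93,0.3,0,0,0,0, 1,0.93,0.3,0,0,0,0, 1,0.93,0.3,0,0,0,0, 1,0.93,0.3,0,0,0,0]'
python3 -m pendant '[1,0.93,0.3,0.2,0,0,0.09, 1,0.93,0.3,0.2,0,0,0.18, 1,0.93,0.3,0.2,0,0,0.27, 1,0.93,0.3,0.2,0,0,0.36, 1,0.93,0.3,0.2,0,0,0.45, 1,0.93,0.3,0.2,0,0,0.54, 1,0.93,0.3,0.2,0,0,0.63, 1,0.93,0.3,0.2,0,0,0.646, 1,0.93,0.3,0.2,0,0,0.646]')|tail -6
python3 - <<'E'
from h import *
a=np.radians(-33);c=np.cos(a);s=np.sin(a)
M=R.from_matrix(np.array([[-s,c,0],[c,s,0],[0,0,-1]]))
print(to((.5585,.1955,.055),M))
snap('wrist','w17'); print(proj('w17',(.5585,.1955,.085)))
g=cv2.imread('pics/w17.png');cv2.imwrite('pics/w17c.png',g[100:300,200:450])
E
```

```text
clock: 39.55
tool_pos: [0.5563, 0.1897, 0.1954]
eef_rot: [0.879, 0.477, -0.001, 0.001]
contact_force: [-0.4, -0.4, -0.3]
opening: 1.003
finger_force: 0.0
[[0.042, -0.009, 0.936], [0.001, 0.001, -0.001]]
[322.39067668 193.59802963]
```

View pics/w17.png

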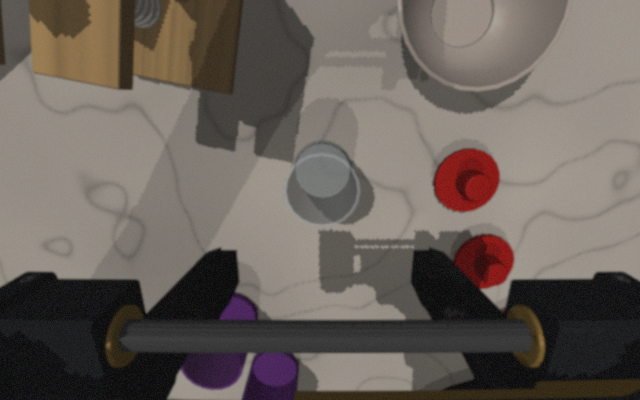

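```bash
python3 -m pendant '[1,0.06,-0.008,0.2,0,0,0, 1,0.06,-0.008,0.4,0,0,0, 1,0.06,-0.008,0.6,0,0,0, 1,0.06,-0.008,0.8,0,0,0, 1,0.06,-0.008,0.93,0,0,0, 1,0.06,-0.008,0.93,0,0,0]' 25
python3 -m pendant '[0.8,0,0,0,0,0,0, 0.7,0,0,0,0,0,0, 0.6,0,0,0,0,0,0, 0.6,0,0,0,0,0,0, 0.6,0,0,0,0,0,0, 0.6,0,0,0,0,0,0]' 25
python3 -m pendant '[0.6,0,0,-0.2,0,0,0, 0.6,0,0,-0.4,0,0,0, 0.6,0,0,-0.7,0,0,0, 0.6,0,0,-1,0,0,0, 0.6,0,0,-1,0,0,0]'
python3 - <<'E'
from h import *
a=np.radians(-88.5);c=np.cos(a);s=np.sin(a)
M=R.from_matrix(np.array([[-s,c,0],[c,s,0],[0,0,-1]]))
print(to((.5256,-.189,.2),M))
E
```

```text
clock: 40.2
tool_pos: [0.5577, 0.1987, 0.0537]
eef_rot: [0.879, 0.478, -0.003, -0.0]
contact_force: [0.2, -0.6, -0.8]
opening: 1.002
finger_force: 0.0
clock: 40.8
tool_pos: [0.5602, 0.2005, 0.0576]
eef_rot: [0.879, 0.477, 0.001, 0.0]
contact_force: [0.1, -0.3, 7.0]
opening: 0.709
finger_force: 25.0
clock: 41.3
tool_pos: [0.5625, 0.2025, 0.2123]
eef_rot: [0.879, 0.477, 0.006, 0.0]
contact_force: [1.1, 0.9, -3.1]
opening: 0.708
finger_force: 25.0
[[-2.323, 1.216, 0.066], [0.0, -0.008, 0.616]]
```

```bash
python3 - <<'E'
from h import *
print(atz('w17',323,189,.085),atz('w17',322,172,.004))
s=r.get_state();Q=R.from_quat(s['eef_rot']).as_matrix();print(s['opening'],s['tool_pos'])
snap('wrist','w18');snap('top','t18');snap('side','s18')
t=np.array(s['tool_pos'])
c=t+[0,0,.085-.0576]
th=np.linspace(0,2*np.pi,90)
# score rim circle hypotheses along tool x in the wrist, side and top pictures by edge strength
for f in('w18','s18','t18'):
    g=cv2.cvtColor(cv2.imread('pics/'+f+'.png'),6).astype(float);e=np.hypot(cv2.Sobel(g,6,1,0),cv2.Sobel(g,6,0,1))
    out=[]
    for o in range(-24,25,3):
        v=[]
        for k in th:
            u=proj(f,c+Q[:,0]*o/1000+.0315*np.array([np.cos(k),np.sin(k),0])).round().astype(int)
            if 0<=u[0]<640 and 0<=u[1]<400: v.append(e[u[1],u[0]])
        out.append((o,int(np.mean(v)) if v else 0))
    print(f,proj(f,c).round(),out)
a=cv2.imread('pics/w18.png');cv2.imwrite('pics/w18c.png',a)
p=proj('s18',c).astype(int);b=cv2.imread('pics/s18.png')[max(p[1]-60,0):p[1]+70,p[0]-60:p[0]+70]
p2=proj('t18',c).astype(int);d=cv2.imread('pics/t18.png')[p2[1]-50:p2[1]+50,p2[0]-50:p2[0]+50]
m=np.zeros((600,800,3),np.uint8);m[:300,:480]=cv2.resize(a,(480,300));m[:300,490:790]=cv2.resize(b,(300,300),interpolation=2);m[300:600,490:790]=cv2.resize(d,(300,300),interpolation=2)
m[300:600,:480]=cv2.resize(a[200:400,160:480],(480,300),interpolation=2)
cv2.imwrite('pics/m18.png',m)
E
```

```text
[0.5610724  0.19851751 0.085     ] [0.5580356  0.19630224 0.004     ]
0.707645864905661 [0.56246873 0.20246048 0.21234991]
w18 [324. 296.] [(-24, 28), (-21, 41), (-18, 23), (-15, 27), (-12, 31), (-9, 31), (-6, 48), (-3, 82), (0, 69), (3, 41), (6, 36), (9, 32), (12, 30), (15, 35), (18, 45), (21, 27), (24, 25)]
s18 [300. 134.] [(-24, 119), (-21, 147), (-18, 176), (-15, 208), (-12, 192), (-9, 150), (-6, 104), (-3, 94), (0, 102), (3, 99), (6, 108), (9, 90), (12, 94), (15, 81), (18, 100), (21, 108), (24, 101)]
t18 [249. 203.] [(-24, 12), (-21, 12), (-18, 12), (-15, 14), (-12, 14), (-9, 16), (-6, 17), (-3, 16), (0, 14), (3, 15), (6, 15), (9, 14), (12, 12), (15, 14), (18, 13), (21, 9), (24, 7)]
```

View pics/m18.png

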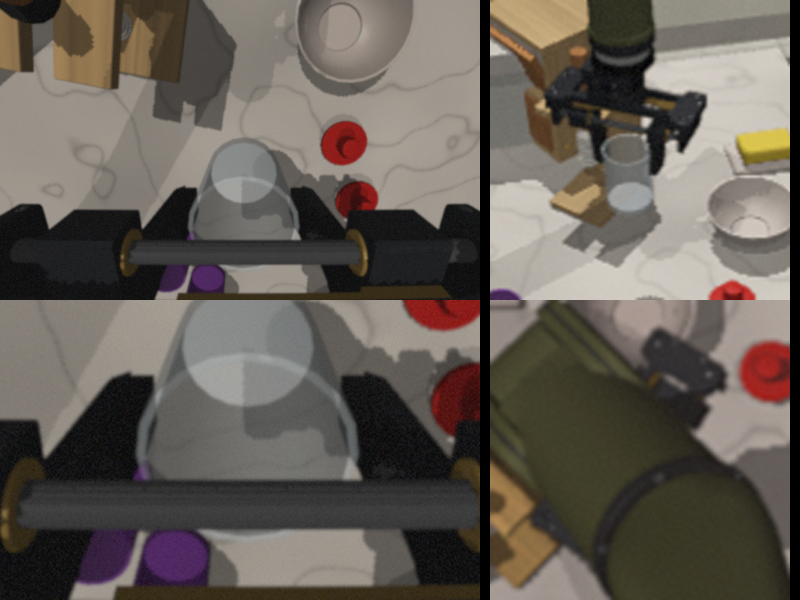

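```bash
(python3 -m pendant '[0.6,-0.2,0.1,0,0,0,0, 0.6,-0.4,0.2,0,0,0,0, 0.6,-0.6,0.3,0,0,0,0, 0.6,-0.78,0.4,0,0,0,0, 0.6,-0.78,0.4,0,0,0,0, 0.6,-0.78,0.4,0,0,0,0]'
python3 -m pendant '[0.6,-0.2,0.1,0,0,0,0, 0.6,-0.4,0.2,0,0,0,0, 0.6,-0.6,0.3,0,0,0,0, 0.6,-0.78,0.4,0,0,0,0, 0.6,-0.78,0.4,0,0,0,0, 0.6,-0.78,0.4,0,0,0,0]'
python3 -m pendant '[0.6,-0.1,0.06,0,0,0,0.08, 0.6,-0.2,0.12,0,0,0,0.16, 0.6,-0.3,0.18,0,0,0,0.24, 0.6,-0.4,0.24,0,0,0,0.32, 0.6,-0.5,0.3,0,0,0,0.4, 0.6,-0.6,0.35,0,0,0,0.48, 0.6,-0.7,0.4,0,0,0,0.56, 0.6,-0.77,0.41,0,0,0,0.616, 0.6,-0.77,0.41,0,0,0,0.616, 0.6,-0.77,0.41,0,0,0,0.616]')|tail -6
python3 - <<'E'
from h import *
a=np.radians(-88.5);c=np.cos(a);s=np.sin(a)
M=R.from_matrix(np.array([[-s,c,0],[c,s,0],[0,0,-1]]))
print(to((.5256,-.187,.0795),M)); snap('top','t19')
for n,c in(('l1',(292,177)),('l2',(323,183)),('l3',(357,183)),('brush',(184,221))): print(n,match('top0','t19',c))
E
```

```text
clock: 43.65
tool_pos: [0.5218, -0.1891, 0.2061]
eef_rot: [1.0, 0.016, 0.0, -0.001]
contact_force: [0.3, -0.2, -2.0]
opening: 0.706
finger_force: 25.0
[[0.026, -0.012, 0.844], [-0.001, -0.0, 0.004]]
l1 ((0, 0), 0.98)
l2 ((0, 0), 0.99)
l3 ((0, 0), 0.98)
brush ((0, 0), 0.98)
```

```bash
python3 -m pendant '[0.6,0.026,-0.012,0.1,0,0,0, 0.6,0.026,-0.012,0.3,0,0,0, 0.6,0.026,-0.012,0.5,0,0,0, 0.6,0.026,-0.012,0.65,0,0,0, 0.6,0.026,-0.012,0.77,0,0,0, 0.6,0.026,-0.012,0.82,0,0,0, 0.6,0.026,-0.012,0.84,0,0,0, 0.6,0.026,-0.012,0.845,0,0,0, 0.6,0.026,-0.012,0.85,0,0,0, 0.6,0.026,-0.012,0.85,0,0,0]'
```

```text
clock: 44.7
tool_pos: [0.5255, -0.1898, 0.0797]
eef_rot: [1.0, 0.014, 0.001, 0.0]
contact_force: [0.6, 0.5, -1.8]
opening: 0.708
finger_force: 25.0
```

```bash
python3 -m pendant '[0.6,0,0,0.005,0,0,0, 0.6,0,0,0.01,0,0,0, 0.6,0,0,0.015,0,0,0, 0.6,0,0,0.015,0,0,0]'
python3 -m pendant '[0.75,0,0,0,0,0,0, 0.8,0,0,0,0,0,0, 0.9,0,0,0,0,0,0, 0.9,0,0,0,0,0,0]'
python3 -m pendant '[0.9,0,0,-0.25,0,0,0, 0.9,0,0,-0.5,0,0,0, 0.9,0,0,-0.75,0,0,0, 0.9,0,0,-1,0,0,0, 0.9,0,0,-1,0,0,0]'
python3 - <<'E'
from h import *
a=0;M=R.from_matrix(np.array([[0,1,0],[1,0,0],[0,0,-1]]))
print(to((.6515,-.1038,.10),M)); snap('top','t20'); snap('side','s20'); snap('wrist','w20')
# red blob centroids of loose lids
for f in('t20','s20','w20'):
    i=cv2.imread('pics/'+f+'.png').astype(int); m=((i[...,2]>90)&(i[...,1]<70)&(i[...,0]<80)).astype('uint8')
    n,l,st,ce=cv2.connectedComponentsWithStats(m); print(f,[(ce[k].round(1).tolist(),int(st[k,4])) for k in range(1,n) if st[k,4]>80])
E
```

```text
clock: 45.1
tool_pos: [0.5255, -0.1899, 0.0776]
eef_rot: [1.0, 0.013, 0.001, 0.0]
contact_force: [0.0, 0.1, 4.3]
opening: 0.703
finger_force: 25.0
clock: 45.5
tool_pos: [0.5249, -0.1897, 0.0766]
eef_rot: [1.0, 0.013, -0.0, 0.0]
contact_force: [0.2, -0.8, -0.0]
opening: 0.897
finger_force: 0.0
clock: 46.0
tool_pos: [0.528, -0.1905, 0.2315]
eef_rot: [1.0, 0.013, 0.005, 0.001]
contact_force: [1.0, -1.4, 0.8]
opening: 0.901
finger_force: 0.0
[[0.83, -0.559, 0.883], [0.006, -0.003, -0.983]]
t20 [([292.3, 176.5], 309), ([322.7, 183.2], 311), ([357.3, 183.4], 316), ([571.9, 216.7], 490), ([413.8, 246.1], 454), ([579.7, 287.2], 518)]
s20 [([344.4, 203.6], 257), ([345.3, 228.3], 290), ([354.7, 258.4], 327), ([293.0, 308.2], 98), ([289.7, 304.4], 159), ([324.6, 349.4], 665), ([10.1, 358.6], 83)]
w20 [([33.2, 24.3], 2299), ([129.6, 42.4], 3247), ([238.7, 48.3], 3485), ([522.8, 229.5], 3631), ([377.5, 280.4], 2977)]
```

```bash
cat >> h.py <<'E'
def ring(f,c0,z,rad,red=False,w=.02):
    i=cv2.imread('pics/'+f+'.png').astype(np.float32); g=i[...,2]-i[...,1] if red else i.mean(2)
    g=cv2.GaussianBlur(g,(0,0),1.2); e=np.hypot(cv2.Sobel(g,5,1,0),cv2.Sobel(g,5,0,1)); e=np.minimum(e,np.percentile(e,97))
    th=np.linspace(0,2*np.pi,120); best=[]
    for dx in np.arange(-w,w+1e-9,.001):
        for dy in np.arange(-w,w+1e-9,.001):
            p=np.array([proj0(f,(c0[0]+dx+rad*np.cos(t),c0[1]+dy+rad*np.sin(t),z)) for t in th[::3]]).astype(np.float32)
            best.append((float(cv2.remap(e,p[:,0:1],p[:,1:2],1).mean()),c0[0]+dx,c0[1]+dy))
    best.sort(reverse=True); return np.round(best[0],4).tolist(),np.mean([b[1:] for b in best[:10]],0).round(4).tolist(),np.round(np.median([b[0] for b in best]),1)
_c={}
def proj0(f,p):
    if f not in _c: d=np.load('pics/'+f+'.npz'); _c[f]=(d['T'],d['mtx'],float(d['k1']))
    T,K,k=_c[f]; c=T[:3,:3].T@(np.array(p)-T[:3,3]); a,b=c[0]/-c[2],-c[1]/-c[2]; q=1+k*(a*a+b*b)
    return (K[0,0]*a*q+K[0,2],K[1,1]*b*q+K[1,2])
E
time python3 - <<'E'
from h import *
print('jar1',ring('w20',(.525,-.19),.105,.0315))
for n,c in(('lid1',(.6795,.1054)),('lid2',(.6545,.0067)),('lid3',(.6515,-.1038))):
    print(n,ring('w20',c,.018,.034,True),ring('top0',c,.018,.034,True),ring('side0',c,.018,.034,True))
for n,c in(('jar2',(.611,-.244)),('jar3',(.597,-.3446)),('jar1',(.525,-.19))):
    print(n,ring('w20',c,.105,.0315),ring('s20',c,.105,.0315))
a=np.radians(-90);c=np.cos(a);s=np.sin(a)
M=R.from_matrix(np.array([[-s,c,0],[c,s,0],[0,0,-1]]))
print(to((.611,-.244,.23),M),to((.6515,-.1038,.14),M))
E
```

```text
jar1 ([129.7057, 0.523, -0.19], [0.5225, -0.1902], np.float64(36.1))
lid1 ([39.8317, 0.6795, 0.1064], [0.6801, 0.1058], np.float64(13.8)) ([26.8351, 0.6825, 0.1084], [0.6819, 0.1069], np.float64(16.3)) ([25.1345, 0.6825, 0.1054], [0.6806, 0.1042], np.float64(18.8))
lid2 ([72.4771, 0.6555, 0.0117], [0.6556, 0.0108], np.float64(18.3)) ([26.8351, 0.6585, 0.0107], [0.6576, 0.01], np.float64(16.5)) ([25.1345, 0.6585, 0.0057], [0.6577, 0.0087], np.float64(17.4))
lid3 ([72.4771, 0.6525, -0.0988], [0.6525, -0.0996], np.float64(18.5)) ([26.8351, 0.6555, -0.0998], [0.6544, -0.1009], np.float64(16.3)) ([25.1345, 0.6485, -0.1028], [0.653, -0.1019], np.float64(16.1))
jar2 ([142.2309, 0.612, -0.245], [0.612, -0.2449], np.float64(35.4)) ([95.8769, 0.607, -0.25], [0.607, -0.2498], np.float64(60.3))
jar3 ([83.9441, 0.597, -0.3426], [0.5974, -0.3421], np.float64(27.8)) ([106.9449, 0.599, -0.3406], [0.5988, -0.3407], np.float64(69.6))
jar1 ([129.7057, 0.523, -0.19], [0.5225, -0.1902], np.float64(36.1)) ([110.6, 0.527, -0.189], [0.527, -0.1885], np.float64(72.9))
[[0.568, 0.378, -0.026], [-0.0, 0.001, 0.017]] [[0.863, -0.549, 0.574], [-0.0, 0.001, 0.017]]
real	0m22.396s
user	0m22.630s
sys	0m0.316s
```

```bash
python3 -m pendant '[0.6,0.3,-0.2,0.1,0,0,0.017, 0.6,0.6,-0.4,0.3,0,0,0.017, 0.6,0.85,-0.6,0.5,0,0,0.017, 0.6,0.85,-0.6,0.57,0,0,0.017, 0.6,0.85,-0.6,0.57,0,0,0.017, 0.6,0.85,-0.6,0.57,0,0,0.017]'
python3 - <<'E'
from h import *
M=R.from_matrix(np.array([[1,0,0],[0,-1,0],[0,0,-1]]))
snap('wrist','w21'); a=ring('w21',(.6525,-.0995),.018,.034,True,.01); b=ring('w21',(.6525,-.0995),.044,.014,True,.01);print(a,b)
print(to((*a[1],.0225),M))
E
```

```text
clock: 46.75
tool_pos: [0.6482, -0.0968, 0.1393]
eef_rot: [1.0, 0.0, -0.002, 0.0]
contact_force: [0.2, -0.2, 0.6]
opening: 0.601
finger_force: 0.0
([30.3296, 0.6535, -0.0985], [0.6527, -0.0985], np.float64(11.8)) ([23.0461, 0.6565, -0.0985], [0.6548, -0.0991], np.float64(14.9))
[[0.029, 0.002, 0.788], [0.001, 0.002, -0.001]]
```

```bash
python3 -m pendant '[0.6,0.01,0.005,0.15,0,0,0, 0.6,0.01,0.005,0.3,0,0,0, 0.6,0.01,0.005,0.4,0,0,0, 0.6,0.01,0.005,0.4,0,0,0, 0.6,0.01,0.005,0.4,0,0,0, 0.6,0.01,0.005,0.4,0,0,0]'
python3 - <<'E'
from h import *
print(to((.6535,-.0985,.0225)))
E
```

```text
clock: 47.4
tool_pos: [0.6523, -0.0975, 0.0827]
eef_rot: [1.0, -0.0, 0.001, 0.0]
contact_force: [-0.2, 0.5, 0.4]
opening: 0.601
finger_force: 0.0
[[0.007, 0.006, 0.401]]
```

Descend, grip the knob with 15 N, lift.

```bash
python3 -m pendant '[0.6,0.007,0.006,0.1,0,0,0, 0.6,0.007,0.006,0.2,0,0,0, 0.6,0.007,0.006,0.3,0,0,0, 0.6,0.007,0.006,0.36,0,0,0, 0.6,0.007,0.006,0.39,0,0,0, 0.6,0.007,0.006,0.39,0,0,0, 0.6,0.007,0.006,0.39,0,0,0]' 15
python3 -m pendant '[0.3,0,0,0,0,0,0, 0.2,0,0,0,0,0,0, 0.2,0,0,0,0,0,0, 0.2,0,0,0,0,0,0, 0.2,0,0,0,0,0,0, 0.2,0,0,0,0,0,0]'
python3 -m pendant '[0.2,0,0,-0.2,0,0,0, 0.2,0,0,-0.4,0,0,0, 0.2,0,0,-0.6,0,0,0, 0.2,0,0,-0.8,0,0,0, 0.2,0,0,-1,0,0,0, 0.2,0,0,-1,0,0,0, 0.2,0,0,-1,0,0,0]'
python3 - <<'E'
from h import *
s=r.get_state();t=s['tool_pos'];snap('wrist','w22')
print(ring('w22',(t[0],t[1]),t[2]-.004,.034,True,.01))
M=R.from_matrix(np.array([[1,0,0],[0,-1,0],[0,0,-1]]))
print(to((.5228,-.19,.17),M))
E
```

```text
clock: 48.1
tool_pos: [0.6528, -0.098, 0.0229]
eef_rot: [1.0, 0.0, 0.0, 0.0]
contact_force: [0.4, -0.7, 0.8]
opening: 0.603
finger_force: 0.0
clock: 48.7
tool_pos: [0.6527, -0.0981, 0.0231]
eef_rot: [1.0, 0.0, 0.0, 0.0]
contact_force: [-0.7, 0.5, 3.1]
opening: 0.314
finger_force: 15.0
clock: 49.4
tool_pos: [0.6524, -0.098, 0.1729]
eef_rot: [1.0, 0.0, 0.0, 0.0]
contact_force: [-0.4, -0.3, -0.6]
opening: 0.313
finger_force: 15.0
([22.4891, 0.6524, -0.099], [0.653, -0.0984], np.float64(8.6))
[[-0.859, 0.613, 0.013], [0.0, 0.001, 0.0]]
```

```bash
python3 -m pendant '[0.2,-0.2,0.15,0,0,0,0, 0.2,-0.4,0.3,0,0,0,0, 0.2,-0.6,0.45,0,0,0,0, 0.2,-0.8,0.6,0,0,0,0, 0.2,-0.86,0.613,0,0,0,0, 0.2,-0.86,0.613,0,0,0,0, 0.2,-0.86,0.613,0,0,0,0, 0.2,-0.86,0.613,0,0,0,0]'
python3 - <<'E'
from h import *
snap('side','s23');print(ring('s23',(.5245,-.19),.105,.0315,False,.008)[:2])
M=R.from_matrix(np.array([[1,0,0],[0,-1,0],[0,0,-1]]))
print(to((.5228,-.1898,.118),M))
E
```

```text
clock: 50.25
tool_pos: [0.5251, -0.1883, 0.1724]
eef_rot: [1.0, 0.001, 0.001, -0.001]
contact_force: [0.4, -0.4, -0.9]
opening: 0.311
finger_force: 15.0
([73.9617, 0.5205, -0.198], [0.5236, -0.1898])
[[-0.015, 0.009, 0.363], [-0.001, -0.001, 0.002]]
```

```bash
python3 -m pendant '[0.2,-0.008,0.005,0.08,0,0,0, 0.2,-0.008,0.005,0.16,0,0,0, 0.2,-0.008,0.005,0.22,0,0,0, 0.2,-0.008,0.005,0.27,0,0,0, 0.2,-0.008,0.005,0.3,0,0,0, 0.2,-0.008,0.005,0.32,0,0,0, 0.2,-0.008,0.005,0.34,0,0,0, 0.2,-0.008,0.005,0.355,0,0,0, 0.2,-0.008,0.005,0.355,0,0,0, 0.2,-0.008,0.005,0.355,0,0,0]'
```

```text
clock: 51.3
tool_pos: [0.5225, -0.1908, 0.1197]
eef_rot: [1.0, 0.0, 0.0, 0.0]
contact_force: [0.2, -0.4, 0.3]
opening: 0.312
finger_force: 15.0
```

```bash
python3 -m pendant '[0.2,0,0,0.006,0,0,0, 0.2,0,0,0.008,0,0,0, 0.2,0,0,0.008,0,0,0]'
python3 -m pendant '[0.4,0,0,0,0,0,0, 0.6,0,0,0,0,0,0, 0.6,0,0,0,0,0,0, 0.6,0,0,0,0,0,0]'
python3 -m pendant '[0.6,0,0,-0.2,0,0,0, 0.6,0,0,-0.4,0,0,0, 0.6,0,0,-0.6,0,0,0, 0.6,0,0,-0.6,0,0,0, 0.6,0,0,-0.6,0,0,0]'
python3 - <<'E'
from h import *
snap('side','s24');snap('wrist','w24')
for z in(.100,.106,.113,.119): print(z,ring('w24',(.5228,-.19),z,.034,True,.008)[:2],ring('s24',(.5228,-.19),z,.034,True,.008)[:2])
M=R.from_matrix(np.array([[1,0,0],[0,-1,0],[0,0,-1]]))
print(to((.656,.011,.2),M))
E
```

```text
clock: 51.6
tool_pos: [0.5223, -0.1907, 0.1183]
eef_rot: [1.0, 0.0, 0.0, 0.0]
contact_force: [0.2, -0.7, -0.8]
opening: 0.309
finger_force: 15.0
clock: 52.0
tool_pos: [0.5224, -0.1907, 0.1183]
eef_rot: [1.0, 0.0, 0.0, 0.0]
contact_force: [-0.1, 0.1, -0.2]
opening: 0.602
finger_force: 0.0
clock: 52.5
tool_pos: [0.5224, -0.1908, 0.2086]
eef_rot: [1.0, 0.0, 0.0, 0.0]
contact_force: [0.4, 0.8, 0.4]
opening: 0.6
finger_force: 0.0
0.1 ([67.1648, 0.5188, -0.191], [0.5186, -0.191]) ([18.1083, 0.5218, -0.194], [0.5199, -0.1931])
0.106 ([67.4661, 0.5208, -0.191], [0.5208, -0.1912]) ([18.0083, 0.5178, -0.196], [0.5191, -0.1961])
0.113 ([67.4661, 0.5228, -0.19], [0.5225, -0.1907]) ([17.7245, 0.5168, -0.198], [0.5172, -0.1975])
0.119 ([66.968, 0.5248, -0.191], [0.5243, -0.1908]) ([17.318, 0.5148, -0.198], [0.5162, -0.1973])
[[0.897, -1.343, 0.047], [-0.0, 0.001, 0.0]]
```

```bash
(python3 -m pendant '[0.6,0.2,-0.25,0,0,0,0, 0.6,0.4,-0.5,0,0,0,0, 0.6,0.6,-0.75,0,0,0,0, 0.6,0.8,-0.9,0,0,0,0, 0.6,0.89,-0.9,0,0,0,0, 0.6,0.89,-0.9,0,0,0,0]'
python3 -m pendant '[0.6,0,-0.2,0.2,0,0,0, 0.6,0,-0.44,0.4,0,0,0, 0.6,0,-0.44,0.5,0,0,0, 0.6,0,-0.44,0.5,0,0,0, 0.6,0,-0.44,0.5,0,0,0, 0.6,0,-0.44,0.5,0,0,0]')|tail -6
python3 - <<'E'
from h import *
M=R.from_matrix(np.array([[1,0,0],[0,-1,0],[0,0,-1]]))
snap('wrist','w25'); a=ring('w25',(.656,.011),.018,.034,True,.01); b=ring('w25',(.656,.011),.044,.014,True,.01);print(a,b)
print(to((*a[0][1:],.0227),M))
E
```

```text
clock: 53.8
tool_pos: [0.6564, 0.0078, 0.1344]
eef_rot: [1.0, -0.001, 0.001, 0.001]
contact_force: [-0.0, -1.0, -0.0]
opening: 0.597
finger_force: 0.0
([15.6627, 0.657, 0.013], [0.6562, 0.0119], np.float64(7.5)) ([13.921, 0.655, 0.01], [0.6556, 0.0109], np.float64(10.0))
[[0.002, -0.033, 0.746], [0.001, -0.001, -0.002]]
```

Target (.656,.0118): shift y by about -0.025.

```bash
python3 -m pendant '[0.6,0,-0.026,0.2,0,0,0, 0.6,0,-0.026,0.4,0,0,0, 0.6,0,-0.026,0.55,0,0,0, 0.6,0,-0.026,0.65,0,0,0, 0.6,0,-0.026,0.7,0,0,0, 0.6,0,-0.026,0.735,0,0,0, 0.6,0,-0.026,0.735,0,0,0, 0.6,0,-0.026,0.735,0,0,0]' 15
python3 -m pendant '[0.3,0,0,0,0,0,0, 0.2,0,0,0,0,0,0, 0.2,0,0,0,0,0,0, 0.2,0,0,0,0,0,0, 0.2,0,0,0,0,0,0, 0.2,0,0,0,0,0,0]'
python3 -m pendant '[0.2,0,0,-0.2,0,0,0, 0.2,0,0,-0.4,0,0,0, 0.2,0,0,-0.6,0,0,0, 0.2,0,0,-0.8,0,0,0, 0.2,0,0,-1,0,0,0, 0.2,0,0,-1,0,0,0, 0.2,0,0,-1,0,0,0]'
python3 - <<'E'
from h import *
s=r.get_state();t=s['tool_pos'];snap('wrist','w26')
print(ring('w26',(t[0],t[1]),t[2]-.004,.034,True,.01))
M=R.from_matrix(np.array([[1,0,0],[0,-1,0],[0,0,-1]]))
print(to((.612,-.2447,.173),M))
E
```

```text
clock: 54.65
tool_pos: [0.6565, 0.0142, 0.024]
eef_rot: [1.0, 0.0, 0.001, -0.0]
contact_force: [0.1, 0.1, 0.5]
opening: 0.598
finger_force: 0.0
clock: 55.25
tool_pos: [0.656, 0.0141, 0.0234]
eef_rot: [1.0, 0.0, 0.0, 0.0]
contact_force: [-0.9, 0.2, 3.3]
opening: 0.315
finger_force: 15.0
clock: 55.95
tool_pos: [0.6557, 0.0143, 0.1731]
eef_rot: [1.0, 0.0, 0.0, -0.0]
contact_force: [-0.7, -1.0, -1.4]
opening: 0.311
finger_force: 15.0
([16.9307, 0.6567, 0.0143], [0.656, 0.014], np.float64(7.3))
[[-0.287, 1.726, -0.005], [0.0, 0.001, 0.0]]
```

```bash
(python3 -m pendant '[0.2,-0.04,0.22,0,0,0,0, 0.2,-0.08,0.44,0,0,0,0, 0.2,-0.12,0.66,0,0,0,0, 0.2,-0.145,0.863,0,0,0,0, 0.2,-0.145,0.863,0,0,0,0, 0.2,-0.145,0.863,0,0,0,0]'
python3 -m pendant '[0.2,-0.04,0.22,0,0,0,0, 0.2,-0.08,0.44,0,0,0,0, 0.2,-0.12,0.66,0,0,0,0, 0.2,-0.143,0.863,0,0,0,0, 0.2,-0.143,0.863,0,0,0,0, 0.2,-0.143,0.863,0,0,0,0, 0.2,-0.143,0.863,0,0,0,0, 0.2,-0.143,0.863,0,0,0,0, 0.2,-0.143,0.863,0,0,0,0]')|tail -6
python3 - <<'E'
from h import *
M=R.from_matrix(np.array([[1,0,0],[0,-1,0],[0,0,-1]]))
print(to((.612,-.2445,.118),M))
E
```

```text
clock: 57.5
tool_pos: [0.6131, -0.2429, 0.173]
eef_rot: [1.0, 0.001, 0.0, -0.0]
contact_force: [0.0, -0.2, -0.0]
opening: 0.316
finger_force: 15.0
[[-0.008, 0.011, 0.367], [-0.0, -0.0, 0.002]]
```

```bash
python3 -m pendant '[0.2,-0.007,0.008,0.08,0,0,0, 0.2,-0.007,0.008,0.16,0,0,0, 0.2,-0.007,0.008,0.22,0,0,0, 0.2,-0.007,0.008,0.27,0,0,0, 0.2,-0.007,0.008,0.3,0,0,0, 0.2,-0.007,0.008,0.32,0,0,0, 0.2,-0.007,0.008,0.34,0,0,0, 0.2,-0.007,0.008,0.355,0,0,0, 0.2,-0.007,0.008,0.363,0,0,0, 0.2,-0.007,0.008,0.363,0,0,0, 0.2,-0.007,0.008,0.363,0,0,0]'
```

```text
clock: 58.6
tool_pos: [0.6117, -0.2459, 0.1188]
eef_rot: [1.0, 0.0, 0.0, 0.0]
contact_force: [0.3, -0.1, -1.6]
opening: 0.312
finger_force: 15.0
```

```bash
python3 -m pendant '[0.4,0,0,0,0,0,0, 0.6,0,0,0,0,0,0, 0.6,0,0,0,0,0,0, 0.6,0,0,0,0,0,0]'
python3 -m pendant '[0.6,0,0,-0.2,0,0,0, 0.6,0,0,-0.4,0,0,0, 0.6,0,0,-0.6,0,0,0, 0.6,0,0,-0.6,0,0,0, 0.6,0,0,-0.6,0,0,0]'
python3 - <<'E'
from h import *
snap('side','s27');snap('wrist','w27')
for z in(.113,): print(z,ring('w27',(.612,-.2447),z,.034,True,.008)[:2])
print('jar3',ring('w27',(.597,-.343),.105,.0315,False,.01)[:2])
M=R.from_matrix(np.array([[1,0,0],[0,-1,0],[0,0,-1]]))
print(to((.680,.106,.13),M))
E
```

```text
clock: 59.0
tool_pos: [0.6116, -0.2459, 0.1186]
eef_rot: [1.0, 0.0, 0.0, 0.0]
contact_force: [0.6, -0.2, -0.2]
opening: 0.599
finger_force: 0.0
clock: 59.5
tool_pos: [0.6118, -0.2459, 0.2091]
eef_rot: [1.0, 0.0, 0.001, 0.0]
contact_force: [-0.2, -0.4, -0.9]
opening: 0.599
finger_force: 0.0
0.113 ([27.9275, 0.613, -0.2457], [0.6116, -0.246])
jar3 ([93.002, 0.599, -0.343], [0.5985, -0.3437])
[[0.464, -2.344, 0.516], [-0.0, 0.001, 0.0]]
```

```bash
(python3 -m pendant '[0.6,0.05,-0.25,0,0,0,0, 0.6,0.1,-0.5,0,0,0,0, 0.6,0.155,-0.78,0,0,0,0, 0.6,0.155,-0.78,0,0,0,0, 0.6,0.155,-0.78,0,0,0,0]'
python3 -m pendant '[0.6,0.05,-0.25,0,0,0,0, 0.6,0.1,-0.5,0,0,0,0, 0.6,0.155,-0.78,0,0,0,0, 0.6,0.155,-0.78,0,0,0,0, 0.6,0.155,-0.78,0,0,0,0]'
python3 -m pendant '[0.6,0.05,-0.25,0.1,0,0,0, 0.6,0.1,-0.5,0.3,0,0,0, 0.6,0.155,-0.78,0.5,0,0,0, 0.6,0.155,-0.78,0.5,0,0,0, 0.6,0.155,-0.78,0.5,0,0,0, 0.6,0.155,-0.78,0.5,0,0,0, 0.6,0.155,-0.78,0.5,0,0,0, 0.6,0.155,-0.78,0.5,0,0,0]')|tail -6
python3 - <<'E'
from h import *
M=R.from_matrix(np.array([[1,0,0],[0,-1,0],[0,0,-1]]))
snap('wrist','w28'); a=ring('w28',(.68,.106),.018,.034,True,.01); b=ring('w28',(.68,.106),.044,.014,True,.01);print(a,b)
print(to((*a[1],.0230),M))
E
```

```text
clock: 61.4
tool_pos: [0.6819, 0.1028, 0.1345]
eef_rot: [1.0, -0.001, 0.001, 0.0]
contact_force: [-0.5, 0.2, 0.2]
opening: 0.599
finger_force: 0.0
([11.2128, 0.682, 0.11], [0.6808, 0.1091], np.float64(5.7)) ([10.1177, 0.68, 0.108], [0.6819, 0.1083], np.float64(8.1))
[[-0.008, -0.038, 0.743], [0.0, -0.001, -0.001]]
```

```bash
python3 -m pendant '[0.6,-0.005,-0.036,0.2,0,0,0, 0.6,-0.005,-0.036,0.4,0,0,0, 0.6,-0.005,-0.036,0.55,0,0,0, 0.6,-0.005,-0.036,0.65,0,0,0, 0.6,-0.005,-0.036,0.7,0,0,0, 0.6,-0.005,-0.036,0.735,0,0,0, 0.6,-0.005,-0.036,0.735,0,0,0, 0.6,-0.005,-0.036,0.735,0,0,0]' 15
python3 -m pendant '[0.3,0,0,0,0,0,0, 0.2,0,0,0,0,0,0, 0.2,0,0,0,0,0,0, 0.2,0,0,0,0,0,0, 0.2,0,0,0,0,0,0, 0.2,0,0,0,0,0,0]'
python3 -m pendant '[0.2,0,0,-0.2,0,0,0, 0.2,0,0,-0.4,0,0,0, 0.2,0,0,-0.6,0,0,0, 0.2,0,0,-0.8,0,0,0, 0.2,0,0,-1,0,0,0, 0.2,0,0,-1,0,0,0, 0.2,0,0,-1,0,0,0]'
python3 - <<'E'
from h import *
s=r.get_state();t=s['tool_pos'];snap('wrist','w29')
print(ring('w29',(t[0],t[1]),t[2]-.004,.034,True,.01))
M=R.from_matrix(np.array([[1,0,0],[0,-1,0],[0,0,-1]]))
print(to((.598,-.3433,.174),M))
E
```

```text
clock: 62.25
tool_pos: [0.6813, 0.1106, 0.0243]
eef_rot: [1.0, 0.0, 0.001, -0.0]
contact_force: [-0.0, -0.8, -0.3]
opening: 0.598
finger_force: 0.0
clock: 62.85
tool_pos: [0.6807, 0.1105, 0.0237]
eef_rot: [1.0, 0.0, 0.0, 0.0]
contact_force: [-1.3, -0.7, 3.1]
opening: 0.308
finger_force: 15.0
clock: 63.55
tool_pos: [0.6805, 0.1106, 0.1734]
eef_rot: [1.0, 0.0, 0.0, -0.0]
contact_force: [-1.3, 0.2, -1.2]
opening: 0.312
finger_force: 15.0
([11.7104, 0.6805, 0.1106], [0.6806, 0.1103], np.float64(5.8))
[[-0.546, 3.024, -0.009], [0.0, 0.001, 0.0]]
```

```bash
(python3 -m pendant '[0.2,-0.03,0.2,-0.2,0,0,0, 0.2,-0.07,0.4,-0.2,0,0,0, 0.2,-0.1,0.6,-0.2,0,0,0, 0.2,-0.137,0.756,-0.2,0,0,0, 0.2,-0.137,0.756,-0.2,0,0,0]'
python3 -m pendant '[0.2,-0.03,0.2,0,0,0,0, 0.2,-0.07,0.4,0,0,0,0, 0.2,-0.1,0.6,0,0,0,0, 0.2,-0.137,0.756,0,0,0,0, 0.2,-0.137,0.756,0,0,0,0]'
python3 -m pendant '[0.2,-0.03,0.2,0,0,0,0, 0.2,-0.07,0.4,0,0,0,0, 0.2,-0.1,0.6,0,0,0,0, 0.2,-0.137,0.756,0,0,0,0, 0.2,-0.137,0.756,0,0,0,0]'
python3 -m pendant '[0.2,-0.03,0.2,0,0,0,0, 0.2,-0.07,0.4,0,0,0,0, 0.2,-0.1,0.6,0,0,0,0, 0.2,-0.137,0.756,0,0,0,0, 0.2,-0.137,0.756,0.1,0,0,0, 0.2,-0.137,0.756,0.2,0,0,0, 0.2,-0.137,0.756,0.2,0,0,0, 0.2,-0.137,0.756,0.2,0,0,0, 0.2,-0.137,0.756,0.2,0,0,0]')|tail -6
python3 - <<'E'
from h import *
M=R.from_matrix(np.array([[1,0,0],[0,-1,0],[0,0,-1]]))
print(to((.598,-.3433,.1185),M))
E
```

```text
clock: 66.0
tool_pos: [0.5994, -0.3415, 0.1736]
eef_rot: [1.0, 0.001, 0.0, -0.0]
contact_force: [-0.2, -0.6, -0.8]
opening: 0.309
finger_force: 15.0
[[-0.01, 0.012, 0.368], [-0.0, -0.001, 0.001]]
```

```bash
python3 -m pendant '[0.2,-0.007,0.005,0.08,0,0,0, 0.2,-0.007,0.005,0.16,0,0,0, 0.2,-0.007,0.005,0.22,0,0,0, 0.2,-0.007,0.005,0.27,0,0,0, 0.2,-0.007,0.005,0.3,0,0,0, 0.2,-0.007,0.005,0.32,0,0,0, 0.2,-0.007,0.005,0.34,0,0,0, 0.2,-0.007,0.005,0.355,0,0,0, 0.2,-0.007,0.005,0.363,0,0,0, 0.2,-0.007,0.005,0.363,0,0,0, 0.2,-0.007,0.005,0.363,0,0,0]'
```

```text
clock: 67.1
tool_pos: [0.5975, -0.3439, 0.1191]
eef_rot: [1.0, 0.0, 0.0, 0.0]
contact_force: [-0.2, -0.3, -0.3]
opening: 0.31
finger_force: 15.0
```

```bash
python3 -m pendant '[0.4,0,0,0,0,0,0, 0.6,0,0,0,0,0,0, 0.6,0,0,0,0,0,0, 0.6,0,0,0,0,0,0]'
python3 -m pendant '[0.6,0,0,-0.2,0,0,0, 0.6,0,0,-0.4,0,0,0, 0.6,0,0,-0.6,0,0,0, 0.6,0,0,-0.6,0,0,0, 0.6,0,0,-0.6,0,0,0]'
python3 - <<'E'
from h import *
snap('wrist','w30');print('lid1',ring('w30',(.598,-.3435),.113,.034,True,.008)[:2])
E
python3 -m pendant '[0.6,-0.5,0.3,-0.6,0,0,0, 0.6,-0.9,0.8,-0.6,0,0,0, 0.6,-0.9,0.8,-0.6,0,0,0, 0.6,-0.9,0.8,-0.6,0,0,0, 0.6,-0.9,0.8,-0.6,0,0,0]'
python3 - <<'E'
from h import *
snap('wrist','w31');snap('top','t31');snap('side','s31')
print('brush',match('top0','t31',(184,221)),match('side0','s31',(280,112)))
for n,c in(('j1',(.5225,-.1905)),('j2',(.612,-.2455)),('j3',(.5975,-.3435)),('A',(.4985,-.361)),('B',(.446,-.248))):
    print(n,[ring(f,c,.113,.034,True,.012)[:2] for f in('t31','s31','w31')])
E
```

```text
clock: 67.5
tool_pos: [0.5974, -0.3439, 0.119]
eef_rot: [1.0, 0.0, 0.0, 0.0]
contact_force: [0.4, 0.3, -0.7]
opening: 0.597
finger_force: 0.0
clock: 68.0
tool_pos: [0.5975, -0.344, 0.2095]
eef_rot: [1.0, 0.0, 0.001, 0.0]
contact_force: [-0.4, 0.4, -1.4]
opening: 0.602
finger_force: 0.0
lid1 ([68.2476, 0.598, -0.3435], [0.5972, -0.344])
clock: 68.55
tool_pos: [0.4556, -0.4712, 0.2995]
eef_rot: [1.0, -0.006, -0.002, 0.003]
contact_force: [0.1, -0.3, 0.1]
opening: 0.602
finger_force: 0.0
brush ((0, 0), 0.98) ((0, 0), 0.98)
j1 [([22.978, 0.5255, -0.1915], [0.525, -0.1925]), ([2.1569, 0.5105, -0.1865], [0.5124, -0.1886]), ([103.6672, 0.5225, -0.1905], [0.522, -0.191])]
j2 [([22.978, 0.614, -0.2465], [0.6134, -0.2474]), ([13.2117, 0.615, -0.2455], [0.6141, -0.2469]), ([67.5118, 0.612, -0.2465], [0.6112, -0.247])]
j3 [([22.978, 0.6005, -0.3455], [0.5996, -0.3458]), ([13.2117, 0.6005, -0.3435], [0.6, -0.345]), ([83.1804, 0.5955, -0.3445], [0.5965, -0.3443])]
A [([22.978, 0.5055, -0.368], [0.5046, -0.367]), ([6.8003, 0.4975, -0.373], [0.4996, -0.3724]), ([103.8643, 0.5015, -0.365], [0.5008, -0.3657])]
B [([22.978, 0.451, -0.247], [0.4502, -0.2478]), ([2.7202, 0.437, -0.26], [0.4359, -0.2569]), ([103.8643, 0.448, -0.248], [0.447, -0.2475])]
```

```bash
python3 -c "
from plant import r
print(r.finish_job())"
```

```text
the job is handed in; nothing more can be done
None
```

The job is handed in at about 69 s of the 210 s, though the hand-in gave no verdict: I gave each of the three jars two full strokes, left to right, hung the brush back in its slot, and set all the jars on the tier with a lid on each; jar1 had been knocked about 30 mm aside before I picked it up, and the last camera checks showed the brush and all five jars and lids where they should be.

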